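# Slide a card terminal up onto its sloped counter stand and close the retaining bar

## Robot

A 6-joint arm with a two-finger parallel gripper is mounted at the origin on a cart in front of the work surface, level with it; the furniture and walls round the work are solid. World frame = base frame: x ahead of the robot, y to its left, z up, the work surface at z = 0. Lengths are in m, angles in degrees, forces in N, time in s.
With the tool pointing down it reaches from about 0.275 to 0.875 m from the base axis. Payload 12.5 kg.
Tool frame: the origin (TCP) lies midway between the tips of the shut fingers; the grasp point (between the pads) lies 19 mm behind it (manip.grip_point_offset is the distance from the TCP to the grasp point, in m); z points along the fingers, y is the line along which they close (so a half turn about z gives the same grasp; the last joint's range is limited). The gripper opens to 85 mm and grips with 20 to 120 N. Pads are 22 mm wide; open, the fingers measure 114 mm over their backs; the gripper's body (76 mm by 85 mm) begins 54 mm behind the grasp point. The pads swing forward as they close: fully open they stand 13 mm farther back than shut.
Start: joints at [71.299, 20.094, 94.641, -0, 65.266, -4.847], TCP at [0.132, 0.534, 0.231] pointing down, gripper open.
Joint ranges: [-157.81, 157.81], [-45, 120.19], [0.68, 151.7], [-89.99, 269.99], [4.06, 180], [-164.3, 164.3]. Speed limits (degrees/s): [127.2, 127.2, 159.86, 180, 180, 180].

## Interface

Orientations are given as [roll, pitch, yaw] about the fixed x, y, z axes, in that order (R = Rz(yaw) Ry(pitch) Rx(roll)).
In Python, from plant import manip gives the robot as it stands.
- The arm moves only by the tool servo_tool, never from a script. Its argument "rows" is a list of rows, each a list of 7 numbers: the shift along the tool's x, y, z in m, then the turn, a rotation vector about the tool's x, y, z in rad, then the finger opening in m, from 0 to 0.0854. In form: [[dx, dy, dz, ax, ay, az, grip], ...]. A call has 1 to 8 rows; each row is the pose to reach, as a shift and turn from the pose commanded when the call began, along the tool's axes at that moment; what a row does not reach only later rows make up. A row lasts 1/10 s, in which the tool goes at most 50 mm and 8.59 degrees, less where a joint would pass 70% of its speed; a pose out of reach is approached as far as the arm can. A call with a gripper value outside its range is refused whole. The fingers move at their own pace and stop on an object; the grip force is fixed at half the most. Time passes only in rows, so rows that repeat a pose let the fingers close. It gives the time, the measured TCP pose, the force, the opening and the grip force at its end, in the units of the state.
- manip.get_state(): the state, without advancing time (a new reading comes with each control period).
- manip.get_image(name): name is "scene" or "top" or "wrist"; returns a dict with "frame" (400x640x3 uint8, red, green, blue), "camera_matrix" (3x3 intrinsics, pixels), "view" (4x4, takes a point from world to camera coordinates). Camera axes: x right, y down, z forward; pixel columns grow to the right and rows downward; lengths in m; the calibration is good to about 2 mm. The wrist camera is an equidistant fisheye: a pixel r from the principal point sees the ray r / f radians off the axis. A picture is of the moment at which its call begins. There is no depth.
- manip.hand_in(): hands the job in; it is judged then, once.
The state is a dict: "time": time; "qpos": joint angles; "joint_vel": joint speeds; "joint_efforts": joint torques, N m; "tool_pos": TCP position; "eef_rot": TCP orientation; "force": force on the tool from outside, world axes, zero at the start; "wrist_torque": the same for the moment, N m; "gripper_width": finger opening in m; "gripper_force": force on a finger pad.
Only numpy, scipy, OpenCV 4.12 (cv2) and the standard library are available. Lean on these libraries where they do the work, as an engineer would, in place of code of your own. Each camera call takes 0.05 s, during which the arm holds its last target. There are 200 camera calls.

## Task

Slide the card terminal that lies at the front of the desk (not the one by the computer) along the desk and, screen end first, up onto the narrow sloped stand until its screen end meets the stop at the top, lying flat on the plate, straight and centred across it. It is too wide to grip: push it, and do not lift it off its support. Then swing the red bar fully shut behind it; leave the eraser, the stapler and the glue stick where they are.

Things in the scene. Friction and masses are not known exactly. Their poses are not given: they have to be found in the camera images.
- terminal: Black card payment terminal in its cradle, loose, nearest the robot (a like one by the computer is fixed), 174 long (x) by 93 wide (y) by 52 mm, about 0.3 kg. Origin: centre of its underside; +x points to the screen end (nose, at x = +87 mm, 52 mm high), the keypad end (tail) at x = -86 mm, 36 mm high, 80 mm wide. Long sides at y = +-46 mm low down (x -61 to +87), at +-40 above and at the tail.
- stand: Fixed aluminium stand. Origin on the desk at the middle of the ramp's lower edge; +x horizontally uphill, z up. Plate: rises from desk height at x = 0 at 12 degrees, 205 mm of slope, 64 mm wide (y -32 to +32; the terminal overhangs both sides equally), two rubber strips. A grey foot 5 mm high carries the bar's post at (12, -80) mm and, at (27, 68), a keeper 28 mm high just uphill of the shut bar.
- stand_stop (a point): Middle of the downhill face of the stop lip at the plate's top end, at plate level (stand x = 200, z = 43 mm); the lip stands 24 mm above the plate. With its screen end against it, the terminal's origin lies at stand x = 115, y = 0, z = 25 mm, its x axis uphill, its tail at x = 30 mm.
- bar (a joint): Level red retaining bar, turning about the upright post (vertical axis). 0 = shut: straight across the ramp's lower end along the stand's +y, behind the terminal's tail; grows as it opens, about 1.57 = pointing along the stand's -x (downhill), 2.3 = fully open. It starts open, at 1.65 to 1.95, and stays where it is left (light friction).
- bar_pivot (a point): Point on the bar's axis at the bar's mid height, 20 mm above the desk; fixed to the stand at x = 12, y = -80 mm of its frame.
- bar_end (a point): Point at the bar's mid height, 120 mm from the axis, under a black knob of 14 mm diameter that rises to 55 mm above the desk. The bar is 140 mm long from the axis, 10 mm thick, 12 mm high (14 to 27 mm above the desk).
- eraser: Blue and white eraser, 21x42x13 mm, bystander. Origin at the centre of its underside.
- stapler: Blue desk stapler, 137x34x46 mm, bystander. Origin at the centre of its underside, long axis x.
- glue_stick: Yellow glue stick standing upright, 27 mm diameter, 94 mm high, bystander. Origin at the centre of its underside.

How it is judged:
By the outcome, as a careful person would: the job done as asked, in the order asked, and still so for the second after the job is handed in, with the robot touching nothing.
It also fails if it takes over 72 s, if anything falls off the work surface, if the arm or the gripper's body presses on something with over 40 N, if the wrist force passes 120 N, or if a joint passes its speed limit or range.

## Working session

There is one attempt and no reset: what is moved stays moved. The work goes in short steps, Python scripts to look and compute and a tool call to move; the robot and the scene stay as the last step left them, time stands still between calls to the robot, and variables do not carry over. Pictures are saved under pics/ and viewed, at most 10 in all, crops included, and the job is handed in when it is done.

Besides the shell and the picture viewer there is one more tool, called after "Request:" as name(argument=value, ...) on one line, values as JSON. servo_tool: Moves the arm, as the interface text tells. Its arguments: {"type":"object","properties":{"rows":{"type":"array"}},"required":["rows"]}

```bash
mkdir -p pics; python3 - <<'E'
from plant import manip
import cv2,numpy as np
for n in ("top","scene"):
    d=manip.get_image(n); np.savez(f"pics/{n}0.npz",**d)
    cv2.imwrite(f"pics/{n}0.png",d["frame"][:,:,::-1])
    print(n,np.round(d["camera_matrix"],1).tolist(),np.round(d["view"],4).tolist())
s=manip.get_state();print(s)
E
```

```text
top [[451.6, 0.0, 321.6], [0.0, 451.6, 204.0], [0.0, 0.0, 1.0]] [[-0.0071, -0.9996, -0.0281, 0.0801], [-0.9904, 0.0109, -0.138, 0.5318], [0.1383, 0.0268, -0.99, 0.8531], [0.0, 0.0, 0.0, 1.0]]
scene [[461.6, 0.0, 315.1], [0.0, 461.6, 196.8], [0.0, 0.0, 1.0]] [[0.714, -0.6999, 0.0178, -0.3129], [-0.4909, -0.5186, -0.7001, 0.3443], [0.4992, 0.4911, -0.7139, 0.6404], [0.0, 0.0, 0.0, 1.0]]
{'time': 0.1, 'qpos': array([ 7.12985355e+01,  2.01206672e+01,  9.46729004e+01, -9.54138464e-04,
        6.52649854e+01, -4.84811170e+00]), 'joint_vel': array([-0.05940944, -0.0917202 , -0.04794304, -0.02181427,  0.04970769,
        0.04165988]), 'joint_efforts': array([ 3.22244205e-04, -5.06827891e+01, -2.91871262e+01, -4.34780839e-05,
        2.60139263e-03, -3.15607807e-08]), 'tool_pos': array([0.131584  , 0.53372669, 0.23082037]), 'eef_rot': array([-1.79941583e+02, -4.08549154e-03,  1.66147045e+02]), 'force': array([ 0.55979333,  0.18254467, -0.48357695]), 'wrist_torque': array([-0.07411649,  0.01600402,  0.00191217]), 'gripper_force': 0.0, 'gripper_width': 0.08494754450103252}
```

View pics/top0.png

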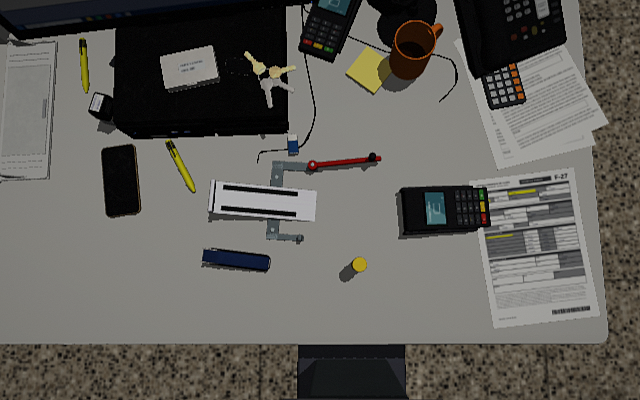

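View pics/scene0.png

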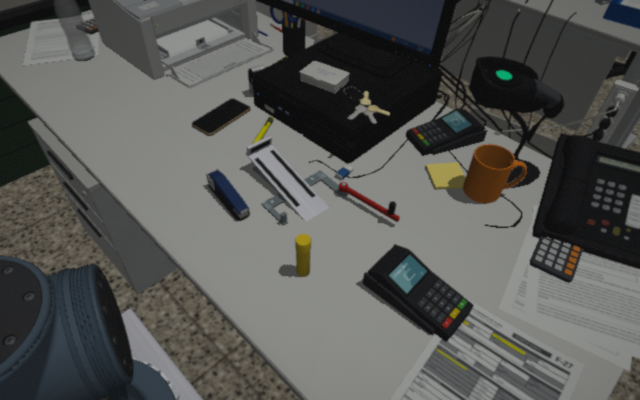

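Top view: the loose terminal is near (443,209) with its nose to the left. The stand's lower edge is near (316,205), its stop near (211,200), the bar pivot at (313,165) and the knob at (376,157). I'll zoom in for corners.

```bash
python3 - <<'E'
import cv2,numpy as np
f=np.load("pics/top0.npz")["frame"][:,:,::-1]
c=f[140:280,195:495]
c=cv2.convertScaleAbs(cv2.resize(c,None,fx=2.66,fy=2.66,interpolation=cv2.INTER_CUBIC),alpha=1.5,beta=25)
for u in range(200,495,20):
    x=int((u-195)*2.66); cv2.line(c,(x,0),(x,6),(0,0,255),1); cv2.putText(c,str(u),(x-10,16),0,.35,(0,0,255),1)
for v in range(140,280,20):
    y=int((v-140)*2.66); cv2.line(c,(0,y),(6,y),(0,0,255),1); cv2.putText(c,str(v),(8,y+4),0,.35,(0,0,255),1)
cv2.imwrite("pics/crop0.png",c)
E
```

```text
(no output)
```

View pics/crop0.png

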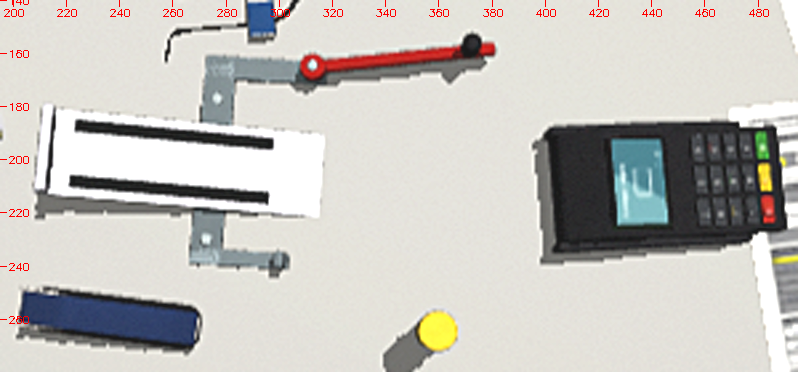

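Crop: stand lower corners (316.8,190) and (315.3,221.6), lip corners (215.7,180) and (213.4,213), pivot (312.7,164.4), keeper (300.6,238). Terminal nose is at about u=402, tail corners (486.7,187.7) and (489.7,226.5), knob top (372,156.5). Next I fit the models to these.

```bash
cat > h.py <<'E'
import numpy as np,cv2
from scipy.optimize import least_squares
from scipy.spatial import ConvexHull
def proj(d,P):
    P=np.atleast_2d(P); C=P@d["view"][:3,:3].T+d["view"][:3,3]; p=C@d["camera_matrix"].T
    return p[:,:2]/p[:,2:]
def at(pose,P):  # x,y,yaw(rad) planar pose; P in m
    c,s=np.cos(pose[2]),np.sin(pose[2]); P=np.atleast_2d(P)
    return np.c_[pose[0]+c*P[:,0]-s*P[:,1],pose[1]+s*P[:,0]+c*P[:,1],P[:,2]]
def ray(d,uv,z):
    R=d["view"][:3,:3]; c=-R.T@d["view"][:3,3]; r=R.T@np.linalg.solve(d["camera_matrix"],[*uv,1]); return c+r*(z-c[2])/r[2]
STAND=np.array([[0,-32,0],[0,32,0],[200,-32,43],[200,32,43],[12,-80,28],[27,68,28]])/1e3
TERM=np.array([[87,-46,0],[87,46,0],[-61,-46,0],[-61,46,0],[87,-40,52],[87,40,52],[-86,-40,36],[-86,40,36],[-86,-40,0],[-86,40,0],[87,-46,15],[87,46,15],[-61,-46,15],[-61,46,15]])/1e3
E
python3 - <<'E'
from h import *
d=np.load("pics/top0.npz"); e=np.load("pics/scene0.npz")
print("cam",-d["view"][:3,:3].T@d["view"][:3,3])
uv=np.array([[316.8,190],[315.3,221.6],[215.7,180.2],[213.4,212.9],[312.7,164.4],[300.6,238.1]])
r=least_squares(lambda q:(proj(d,at(q,STAND))-uv).ravel(),[.4,0,1.57]); st=r.x
print("stand",st,np.degrees(st[2]),np.round(r.fun,1))
# terminal: silhouette from dark mask, fit hull by IoU
g=d["frame"].max(2)
m=((g<75)).astype(np.uint8); m[:, :385]=0;m[:,500:]=0;m[:175]=0;m[250:]=0
fr=d["frame"].astype(int)
tk=np.array([[402.5,188.1],[402.9,234.0],[486.7,187.7],[489.7,226.5]])
r=least_squares(lambda q:(proj(d,at(q,TERM[[4,5,6,7]]))-tk).ravel(),[.4,-.3,1.57]); te=r.x
print("term",te,np.degrees(te[2]),np.round(r.fun,1))
k=ray(d,(372,156.5),.055); pv=at(st,STAND[4])[0]
print("knob",k,"pivot",pv,np.linalg.norm((k-pv)[:2]), "bar angle", np.degrees(st[2])+90-np.degrees(np.arctan2(*(k-pv)[1::-1])))
inS=at(st,[[0,0,0]])
rel=np.array([te[0]-st[0],te[1]-st[1]]);c,s=np.cos(st[2]),np.sin(st[2])
print("term in stand",c*rel[0]+s*rel[1],-s*rel[0]+c*rel[1],np.degrees(te[2]-st[2]))
for n,uvz in dict(glue=(359,264.5,.094),).items(): print(n,ray(d,uvz[:2],uvz[2]))
st_l=[ray(d,p,.046) for p in ((203,250),(269,262))]; print("stapler",st_l)
np.savez("pose.npz",st=st,te=te)
out=[]
for dd,box in ((d,(195,140,300,140)),(e,(230,130,260,220))):
    x0,y0,w,h=box; sc=2.6
    c=cv2.convertScaleAbs(cv2.resize(dd["frame"][y0:y0+h,x0:x0+w,::-1],None,fx=sc,fy=sc),alpha=1.4,beta=20)
    P=lambda Q:(((proj(dd,Q)-[x0,y0]+.5)*sc)).astype(int)
    hp=P(at(te,TERM)); cv2.polylines(c,[hp[ConvexHull(hp).vertices]],True,(0,255,0),1)
    for p in hp: cv2.circle(c,tuple(map(int,p)),2,(0,255,255),-1)
    for p in P(at(st,STAND)): cv2.circle(c,tuple(map(int,p)),3,(0,0,255),1)
    out.append(c)
W=min(800,max(o.shape[1] for o in out))
o=np.vstack([cv2.copyMakeBorder(x,0,0,0,W-x.shape[1],0) for x in out]); s=600/o.shape[0]
o=cv2.resize(o,None,fx=s,fy=s) if s<1 else o
cv2.imwrite("pics/fit.png",o)
E
```

```text
cam [0.40932793 0.05134335 0.92027984]
stand [0.53415282 0.08712279 1.49808978] 85.83422194153538 [ 0.6  0.6 -0.  -0.3  0.6  0.7 -0.2 -0.1 -0.2  0.1 -0.7 -1. ]
term [ 0.51945958 -0.16648763  1.60928689] 92.20534692006365 [-2.3  2.1  0.3 -2.7  0.5 -0.5  1.5  1.2]
knob [ 0.62303359 -0.02459944  0.055     ] pivot [0.61481318 0.09327968 0.028     ] 0.11816540830419324 bar angle 261.845107096568
term in stand -0.2540077477945415 -0.0037684691304789974 6.371124978528273
glue [0.4134823  0.00678938 0.094     ]
stapler [array([0.44383464, 0.30607758, 0.046     ]), array([0.41975855, 0.17722151, 0.046     ])]
```

View pics/fit.png

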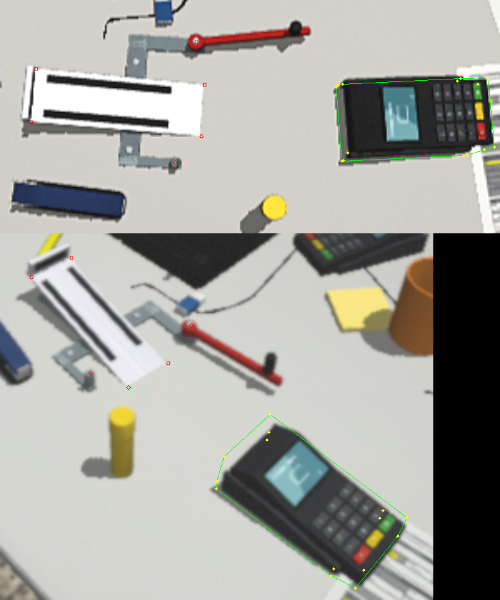

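The stand fit is good (residuals under 1 px) and the bar is at about 98°. The terminal sits about 254 mm downhill, yawed about 6°. I'll move to a spot behind its tail; pushing with two fingertips will square it to the gripper.

Request:
servo_tool(rows=[[-0.03,-0.037,0,0,0,0.08,0.05],[-0.06,-0.074,0,0,0,0.18,0.05],[-0.09,-0.11,0,0,0,0.3,0.05],[-0.12,-0.148,0,0,0,0.4,0.05],[-0.15,-0.185,0,0,0,0.5,0.05],[-0.18,-0.222,0,0,0,0.6,0.05],[-0.21,-0.26,0,0,0,0.7,0.05],[-0.24,-0.297,0,0,0,0.8,0.05]])

```text
time: 0.9
tool_pos: [0.2937, 0.1864, 0.2313]
eef_rot: [180.0, 0.0, 120.1]
force: [0.0, 0.9, -0.2]
gripper_width: 0.05
gripper_force: 0.0
```

```bash
cat >> h.py <<'E'
from scipy.spatial.transform import Rotation as Ro
def goal(p,yaw,pitch_up=0):
    """tool-frame move from the state to TCP p, tool down with tool x at yaw (deg); pitch_up tilts tool z forward/back"""
    from plant import manip
    s=manip.get_state(); R=Ro.from_euler('xyz',s["eef_rot"],degrees=True)
    G=Ro.from_euler('z',yaw,degrees=True)*Ro.from_euler('y',-pitch_up,degrees=True)*Ro.from_euler('x',180,degrees=True)
    print("t",s["time"],"pos",np.round(s["tool_pos"],4),"rot",np.round(s["eef_rot"],2),"F",np.round(s["force"],1),"w",round(s["gripper_width"],4))
    print("move",np.round(R.inv().apply(np.array(p)-s["tool_pos"]),4),np.round((R.inv()*G).as_rotvec(),4))
def stand(p,st):  # stand-frame point (m) -> world
    return at(st,[p])[0]
E
python3 - <<'E'
from h import *
goal([.523,-.31,.15],92)
E
```

```text
t 0.9 pos [0.2937 0.1864 0.2313] rot [179.98   0.   120.1 ] F [ 0.   0.9 -0.2] w 0.05
move [-0.5444 -0.0506  0.0813] [ 3.000e-04 -0.000e+00  4.905e-01]
```

Request:
servo_tool(rows=[[-0.04,-0.004,0,0,0,0.06,0.05],[-0.08,-0.008,0,0,0,0.12,0.05],[-0.12,-0.012,0,0,0,0.18,0.05],[-0.16,-0.016,0,0,0,0.24,0.05],[-0.2,-0.02,0,0,0,0.3,0.05],[-0.24,-0.024,0,0,0,0.36,0.05],[-0.28,-0.027,0,0,0,0.42,0.05],[-0.32,-0.03,0,0,0,0.49,0.05]])

```text
time: 1.7
tool_pos: [0.4294, -0.105, 0.2311]
eef_rot: [-180.0, -0.0, 92.1]
force: [0.7, 1.4, -0.3]
gripper_width: 0.05
gripper_force: 0.0
```

```bash
python3 - <<'E'
from h import *
goal([.523,-.31,.1],92)
E
```

```text
t 1.7 pos [ 0.4294 -0.105   0.2311] rot [-1.7999e+02 -1.0000e-02  9.2060e+01] F [ 0.7  1.4 -0.3] w 0.05
move [-0.2083  0.0861  0.1311] [-0.0002 -0.0001  0.0011]
```

Request:
servo_tool(rows=[[-0.04,0.017,0,0,0,0,0.05],[-0.08,0.034,0,0,0,0,0.05],[-0.12,0.051,0,0,0,0,0.05],[-0.16,0.068,0.01,0,0,0,0.05],[-0.2,0.086,0.04,0,0,0,0.05],[-0.208,0.086,0.08,0,0,0,0.05],[-0.208,0.086,0.12,0,0,0,0.05],[-0.208,0.086,0.131,0,0,0,0.05]])

```text
time: 2.5
tool_pos: [0.5211, -0.3067, 0.0958]
eef_rot: [-179.7, -0.3, 92.2]
force: [-0.3, 0.8, 0.2]
gripper_width: 0.0501
gripper_force: 0.0
```

```bash
python3 - <<'E'
from h import *
from plant import manip
t=manip.get_image("top"); w=manip.get_image("wrist")
np.savez("pics/top1.npz",**t)
c=cv2.resize(t["frame"][150:270,370:530,::-1],None,fx=2.5,fy=2.5,interpolation=cv2.INTER_CUBIC)
c=cv2.convertScaleAbs(c,alpha=1.6,beta=25)
ww=cv2.convertScaleAbs(cv2.resize(w["frame"][:,:,::-1],(400,250)),alpha=1.4,beta=15)
cv2.imwrite("pics/a1.png",np.vstack([c,ww]))
goal([.523,-.31,.01],92)
E
```

```text
t 2.6 pos [ 0.5226 -0.3071  0.0992] rot [-1.7986e+02 -1.1000e-01  9.2240e+01] F [-0.3  0.5  0.7] w 0.0499
move [-0.0031  0.0005  0.0892] [-0.0024 -0.0019  0.0042]
```

View pics/a1.png

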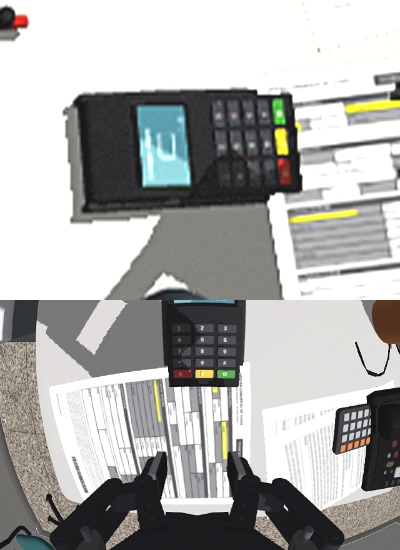

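```bash
python3 - <<'E'
from h import *
a=np.load("pics/top0.npz");b=np.load("pics/top1.npz")
print(proj(b,[[.523,-.307,.1],[.523,-.307,.2]]), np.abs(a["view"]-b["view"]).max())
df=(np.abs(a["frame"].astype(int)-b["frame"]).max(2)>25).astype(np.uint8)
n,l,s,c=cv2.connectedComponentsWithStats(df); print([r.tolist() for r in s if r[4]>150])
E
```

```text
[[531.57384335 202.22108115]
 [558.71580163 193.30467383]] 0.0
[[0, 0, 640, 400, 212681], [348, 113, 292, 287, 42934]]
```

Request:
servo_tool(rows=[[-0.002,0,0.035,-0.002,-0.002,0.004,0.05],[-0.002,0,0.07,-0.002,-0.002,0.004,0.05],[-0.002,0,0.087,-0.002,-0.002,0.004,0.05],[0.01,0,0.087,-0.002,-0.002,0.004,0.05],[0.022,0,0.087,-0.002,-0.002,0.004,0.05],[0.032,0,0.087,-0.002,-0.002,0.004,0.05],[0.04,0,0.087,-0.002,-0.002,0.004,0.05],[0.047,0,0.087,-0.002,-0.002,0.004,0.05]])

```text
time: 3.4
tool_pos: [0.5221, -0.2605, 0.0145]
eef_rot: [179.8, 0.2, 92.0]
force: [0.3, -4.5, 2.3]
gripper_width: 0.05
gripper_force: 2.4
```

```bash
python3 - <<'E'
from h import *
z=np.load("pose.npz");st,te=z["st"],z["te"]
s0=np.array([-.254,-.0038,np.radians(6.4)])
from plant import manip
s=manip.get_state();R=Ro.from_euler('xyz',s["eef_rot"],degrees=True)
print(s["tool_pos"],s["eef_rot"],s["force"])
for k in range(1,9):
    f=k/8; a=np.radians(6.4)*(1-f); x=-.254+.07*f; y=-.0038+.07*np.radians(6.4)*(f-f*f/2)
    T=stand([x-.097*np.cos(a),y-.097*np.sin(a),.012],st)
    G=Ro.from_euler('z',st[2]+a)*Ro.from_euler('x',180,degrees=True)
    print(np.round(R.inv().apply(T-s["tool_pos"]),4),np.round((R.inv()*G).as_rotvec(),4)[2])
E
```

```text
[ 0.52210103 -0.26049288  0.01451446] [179.77897458   0.21030876  92.04562929] [ 0.33010264 -4.5282195   2.31788635]
[ 0.0059 -0.0003  0.0025] 0.0107
[ 0.0147 -0.0015  0.0025] 0.0246
[ 0.0235 -0.0025  0.0024] 0.0386
[ 0.0323 -0.0035  0.0024] 0.0526
[ 0.0411 -0.0043  0.0023] 0.0665
[ 0.05   -0.005   0.0023] 0.0805
[ 0.0588 -0.0056  0.0023] 0.0945
[ 0.0676 -0.0061  0.0022] 0.1084
```

Request:
servo_tool(rows=[[0.006,0,0.001,0,0,0.011,0.05],[0.015,-0.001,0.001,0,0,0.025,0.05],[0.023,-0.002,0.001,0,0,0.039,0.05],[0.032,-0.003,0.001,0,0,0.053,0.05],[0.041,-0.004,0.001,0,0,0.067,0.05],[0.05,-0.005,0.001,0,0,0.081,0.05],[0.059,-0.0055,0.001,0,0,0.095,0.05],[0.065,-0.006,0.001,0,0,0.108,0.05]])

```text
time: 4.2
tool_pos: [0.515, -0.1972, 0.014]
eef_rot: [179.6, 0.3, 85.8]
force: [-0.7, -8.8, 11.5]
gripper_width: 0.0497
gripper_force: 6.5
```

```bash
python3 - <<'E'
from h import *
from plant import manip
t=manip.get_image("top"); np.savez("pics/top2.npz",**t)
w=manip.get_image("wrist"); np.savez("pics/w2.npz",**w)
z=np.load("pose.npz");st=z["st"]
c=cv2.resize(t["frame"][165:255,300:510,::-1],None,fx=3.7,fy=3.7,interpolation=cv2.INTER_CUBIC)
c=cv2.convertScaleAbs(c,alpha=2.2,beta=30)
s=manip.get_state(); print(s["tool_pos"],s["eef_rot"],s["force"],s["time"],np.degrees(st[2]))
p=s["tool_pos"];y=np.radians(s["eef_rot"][2]); te=np.array([p[0]+.097*np.cos(y),p[1]+.097*np.sin(y),y])
hp=((proj(t,at(te,TERM))-[300,165]+.5)*3.7).astype(int)
for q in hp: cv2.circle(c,tuple(map(int,q)),2,(0,255,255),-1)
ww=cv2.convertScaleAbs(cv2.resize(w["frame"][0:260,150:490,::-1],None,fx=1,fy=1),alpha=1.6,beta=20)
ww=cv2.copyMakeBorder(ww,0,0,0,c.shape[1]-ww.shape[1],0)
cv2.imwrite("pics/a2.png",np.vstack([c,ww]))
E
```

```text
[ 0.51481685 -0.19659762  0.01388546] [179.61134138   0.22434305  85.78178345] [ 0.14416865 -2.39602467  8.09766156] 4.3 85.83422194153538
```

View pics/a2.png

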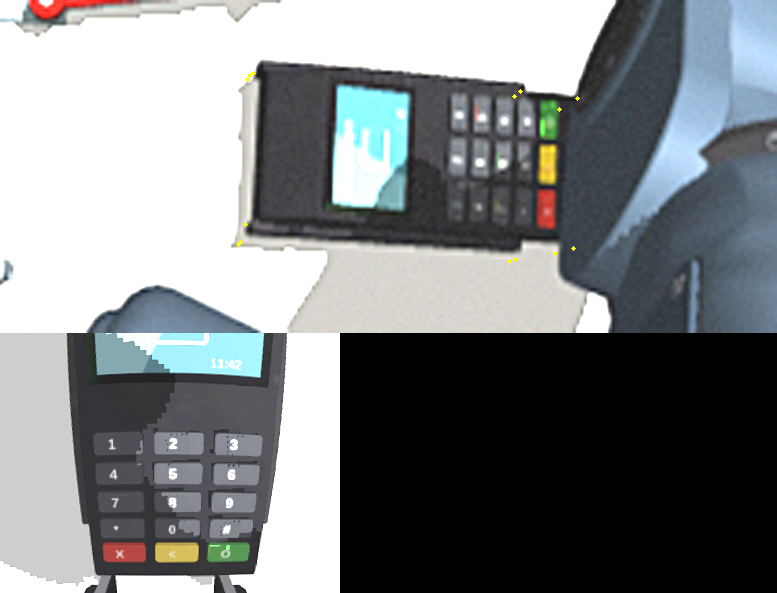

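The terminal followed straight along. There is an upward tool force of about 8 N, so I'll ease up slightly and see whether it drops.

Request:
servo_tool(rows=[[0,0,-0.003,0,0,0,0.05],[0,0,-0.006,0,0,0,0.05],[0,0,-0.006,0,0,0,0.05]])

```text
time: 4.6
tool_pos: [0.513, -0.1958, 0.0184]
eef_rot: [179.9, 0.1, 85.8]
force: [-0.9, 0.4, -0.3]
gripper_width: 0.05
gripper_force: 0.0
```

```bash
python3 - <<'E'
from h import *
t=np.load("pics/top2.npz"); z=np.load("pose.npz");st=z["st"]
# terminal edges in top2 from crop pixels (3.7x, off 300,165)
px=lambda X,Y:(300+X/3.7,165+Y/3.7)
# low side outlines / top edges
def tostand(P): return [round(float(v)*1000,1) for v in (Ro.from_euler('z',-st[2]).apply(P-np.array([st[0],st[1],0])))]
print("shoulder up (-61,-46?)",tostand(ray(t,px(522,87),.012)),"shoulder dn",tostand(ray(t,px(520,249),.012)))
print("nose top up",tostand(ray(t,px(262,62),.05)),"nose top dn",tostand(ray(t,px(250,232),.05)))
print("tail right top",tostand(ray(t,px(578,97),.036)))
from plant import manip
s=manip.get_state(); print("tcp",tostand(s["tool_pos"]),s["eef_rot"],s["force"],s["wrist_torque"])
E
```

```text
shoulder up (-61,-46?) [-250.6, -49.4, 12.0] shoulder dn [-252.1, 39.4, 12.0]
nose top up [-105.5, -47.4, 50.0] nose top dn [-103.9, 42.9, 50.0]
tail right top [-274.9, -41.3, 36.0]
tcp [-283.7, 0.5, 18.4] [1.79877316e+02 9.43182801e-02 8.58110380e+01] [-0.86004432  0.3553462  -0.3076053 ] [-0.00396978 -0.01904529 -0.025907  ]
```

```bash
cat >> h.py <<'E'
def fray(d,uv,z):
    K=d["camera_matrix"]; a=np.array([(uv[0]-K[0,2])/K[0,0],(uv[1]-K[1,2])/K[1,1]]); r=np.hypot(*a)
    v=np.array([*(a/r*np.sin(r)),np.cos(r)]); R=d["view"][:3,:3]; c=-R.T@d["view"][:3,3]; q=R.T@v; return c+q*(z-c[2])/q[2]
def tostand(P,st): return np.round(1000*Ro.from_euler('z',-st[2]).apply(P-np.array([st[0],st[1],0])),1).tolist()
E
python3 - <<'E'
from h import *
w=np.load("pics/w2.npz"); st=np.load("pose.npz")["st"]
print(w["camera_matrix"].tolist(), tostand(-w["view"][:3,:3].T@w["view"][:3,3],st))
o=(150,0); Y=333
for n,(X,V),z in [("1",(111,444),.044),("3",(235,443),.044),("*",(115,528),.040),("#",(228,528),.040),("tailL",(100,575),.036),("tailR",(251,575),.036),("shL",(84,522),.02),("shR",(264,522),.02),("scrL",(96,376),.046),("scrR",(263,376),.046)]:
    print(n,tostand(fray(w,(o[0]+X,V-Y),z),st))
# top image: screen corners, keys
t=np.load("pics/top2.npz"); px=lambda X,Y:(300+X/3.7,165+Y/3.7)
for n,(X,Y),z in [("scrTL",(336,86),.05),("scrBL",(330,206),.05),("scrTR",(410,92),.046),("scrBR",(406,212),.046),("grn",(549,118),.037),("red",(547,211),.037)]: print(n,tostand(ray(t,px(X,Y),z),st))
E
```

```text
[[309.70691628693146, 0.0, 314.82810381331575], [0.0, 309.70691628693146, 194.4861289048884], [0.0, 0.0, 1.0]] [-204.9, -0.8, 156.0]
1 [-210.3, 18.0, 44.0]
3 [-209.8, -27.0, 44.0]
* [-243.5, 18.4, 40.0]
# [-243.7, -26.7, 40.0]
tailL [-266.6, 27.2, 36.0]
tailR [-267.3, -39.9, 36.0]
shL [-247.2, 36.5, 20.0]
shR [-247.5, -48.8, 20.0]
scrL [-185.2, 22.7, 46.0]
scrR [-184.4, -36.7, 46.0]
scrTL [-145.0, -36.9, 50.0]
scrBL [-144.7, 26.7, 50.0]
scrTR [-184.4, -36.8, 46.0]
scrBR [-184.8, 26.9, 46.0]
grn [-259.6, -28.9, 37.0]
red [-259.9, 20.8, 37.0]
```

The upward force was the tips on the desk, and it is gone now. The terminal is square to the stand (within about 0.5°) but about 5 mm off-centre toward stand −y. I'll push its −y side with two fingers, turned 90°.

Request:
servo_tool(rows=[[-0.012,0,-0.005,0,0,0,0.06],[-0.02,0,-0.045,0,0,0,0.06],[-0.02,0,-0.085,0,0,0,0.06],[0.01,0.03,-0.1,0,0,-0.14,0.06],[0.04,0.06,-0.1,0,0,-0.28,0.06],[0.07,0.08,-0.1,0,0,-0.42,0.06],[0.094,0.086,-0.1,0,0,-0.56,0.06],[0.094,0.086,-0.1,0,0,-0.7,0.06]])

```text
time: 5.4
tool_pos: [0.6063, -0.1064, 0.1181]
eef_rot: [180.0, 0.1, 126.4]
force: [-0.1, -0.5, -0.5]
gripper_width: 0.0596
gripper_force: 0.0
```

```bash
python3 - <<'E'
from h import *
from plant import manip
st=np.load("pose.npz")["st"]
goal(stand([-.190,-.085,.1],st),np.degrees(st[2])+90); print(manip.get_state()["qpos"])
t=manip.get_image("top"); np.savez("pics/top3.npz",**t)
E
```

```text
t 5.4 pos [ 0.6063 -0.1064  0.1181] rot [1.7996e+02 1.3000e-01 1.2640e+02] F [-0.1 -0.5 -0.5] w 0.0596
move [-0.001  -0.0023  0.0181] [-4.000e-04  2.500e-03 -8.628e-01]
[-1.42573092e+01  3.41324206e+01  8.99453478e+01 -6.63946249e-02
  5.57947243e+01 -5.06204775e+01]
```

Request:
servo_tool(rows=[[-0.001,-0.002,0,0,0,-0.14,0.06],[-0.001,-0.002,0,0,0,-0.28,0.06],[-0.001,-0.002,0,0,0,-0.42,0.06],[-0.001,-0.002,0.01,0,0,-0.56,0.06],[-0.001,-0.002,0.03,0,0,-0.7,0.06],[-0.001,-0.002,0.06,0,0,-0.82,0.06],[-0.001,-0.002,0.085,0,0.002,-0.863,0.06],[-0.001,-0.002,0.1,0,0.002,-0.863,0.06]])

```text
time: 6.25
tool_pos: [0.6037, -0.1113, 0.0164]
eef_rot: [-180.0, -0.1, 175.2]
force: [0.0, 0.2, -0.3]
gripper_width: 0.06
gripper_force: 0.0
```

```bash
python3 - <<'E'
from h import *
from plant import manip
st=np.load("pose.npz")["st"]
w=manip.get_image("wrist"); np.savez("pics/w3.npz",**w)
goal(stand([-.190,-.062,.018],st),np.degrees(st[2])+90)
a=cv2.convertScaleAbs(w["frame"][:,:,::-1],alpha=1.6,beta=20)[0:300,100:540]
t=np.load("pics/top3.npz");c=cv2.convertScaleAbs(cv2.resize(t["frame"][150:262,200:500,::-1],None,fx=2.6,fy=2.6,interpolation=cv2.INTER_CUBIC),alpha=2,beta=20)
c=cv2.copyMakeBorder(c,0,0,0,0,0);a=cv2.copyMakeBorder(a,0,0,0,c.shape[1]-a.shape[1],0)
cv2.imwrite("pics/a3.png",np.vstack([c,a]))
E
```

```text
t 6.3 pos [ 0.603  -0.111   0.0148] rot [-179.99   -0.22  175.15] F [-1.8  0.4 -2.2] w 0.0603
move [ 0.0211  0.0023 -0.0031] [-0.0002 -0.0038 -0.012 ]
```

View pics/a3.png

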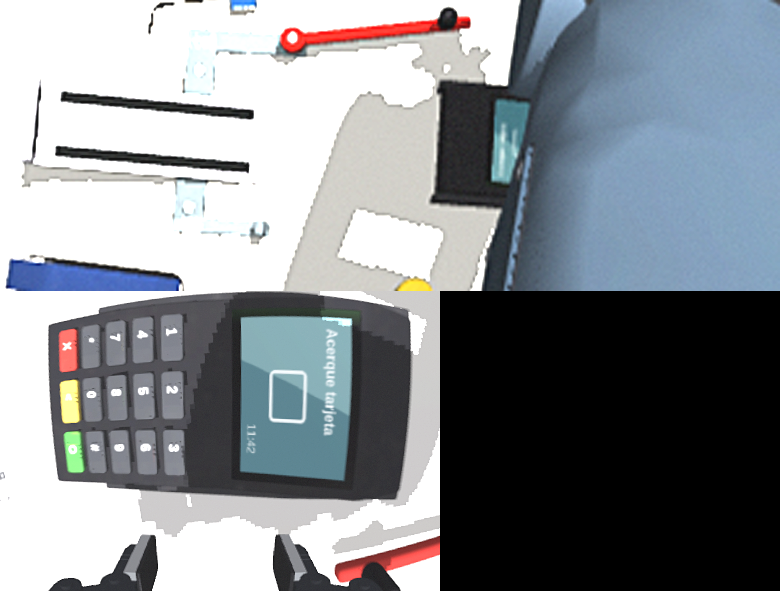

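```bash
python3 - <<'E'
from h import *
w=np.load("pics/w3.npz"); st=np.load("pose.npz")["st"]
P=lambda X,Y:(X+100,Y-291)
for n,(X,Y),z in [("1",(171,338),.044),("2",(172,395),.044),("3",(173,452),.044),("*",(91,345),.040),("#",(96,453),.040),("red",(67,350),.037),("grn",(73,452),.037),("scr nose",(358,317),.05),("",(350,480),.05),("scr tail",(240,317),.046),("",(237,478),.046),("side low",(110,487),.01),("nose low",(398,498),.01)]:
    print(n,tostand(fray(w,P(X,Y),z),st))
E
```

```text
1 [-208.8, 14.9, 44.0]
2 [-208.9, -6.6, 44.0]
3 [-209.3, -28.2, 44.0]
* [-241.8, 15.8, 40.0]
# [-242.3, -28.5, 40.0]
red [-254.2, 15.7, 37.0]
grn [-254.5, -28.2, 37.0]
scr nose [-139.8, 25.0, 50.0]
 [-140.4, -38.2, 50.0]
scr tail [-183.8, 22.0, 46.0]
 [-185.0, -38.3, 46.0]
side low [-248.9, -53.0, 10.0]
nose low [-87.0, -61.7, 10.0]
```

Request:
servo_tool(rows=[[0.006,0.002,-0.002,0,-0.003,-0.012,0.06],[0.012,0.002,-0.002,0,-0.003,-0.012,0.06],[0.016,0.002,-0.002,0,-0.003,-0.012,0.06],[0.019,0.002,-0.002,0,-0.003,-0.012,0.06],[0.021,0.002,-0.002,0,-0.003,-0.012,0.06]])

```text
time: 6.8
tool_pos: [0.5841, -0.1069, 0.0209]
eef_rot: [-179.9, 0.3, 176.0]
force: [3.6, 1.1, 1.3]
gripper_width: 0.06
gripper_force: 1.4
```

```bash
python3 - <<'E'
from h import *
from plant import manip
st=np.load("pose.npz")["st"]
goal(stand([-.190,-.057,.018],st),np.degrees(st[2])+90)
E
```

```text
t 6.8 pos [ 0.5841 -0.1069  0.0209] rot [-179.93    0.28  176.03] F [3.6 1.1 1.3] w 0.06
move [ 0.007  -0.0001  0.0029] [-0.0011  0.0049  0.0034]
```

Request:
servo_tool(rows=[[0.002,0,0,0,0.002,0.002,0.06],[0.004,0,0,0,0.002,0.003,0.06],[0.006,0,0,0,0.002,0.003,0.06],[0.006,0,0,0,0.002,0.003,0.06],[-0.002,0,0,0,0.002,0.003,0.06],[-0.012,0,0,0,0.002,0.003,0.06],[-0.022,0,-0.02,0,0.002,0.003,0.06],[-0.022,0,-0.06,0,0.002,0.003,0.06]])

```text
time: 7.6
tool_pos: [0.6053, -0.108, 0.0782]
eef_rot: [-180.0, -0.2, 175.9]
force: [-0.4, 0.4, 0.1]
gripper_width: 0.06
gripper_force: 0.0
```

```bash
python3 - <<'E'
from h import *
from plant import manip
st=np.load("pose.npz")["st"]
goal(stand([-.315,-.002,.12],st),np.degrees(st[2]))
E
```

```text
t 7.6 pos [ 0.6053 -0.108   0.0782] rot [-179.99   -0.23  175.9 ] F [-0.4  0.4  0.1] w 0.06
move [ 0.0834 -0.1255 -0.0415] [-0.0032 -0.003   1.572 ]
```

Request:
servo_tool(rows=[[0,-0.01,-0.04,0,0,0.12,0.05],[0.01,-0.03,-0.042,0,0,0.26,0.05],[0.025,-0.055,-0.042,0,0,0.4,0.05],[0.04,-0.08,-0.042,0,0,0.54,0.05],[0.055,-0.105,-0.042,0,0,0.68,0.05],[0.07,-0.125,-0.042,0,0,0.82,0.05],[0.083,-0.126,-0.042,0,0,0.96,0.05],[0.083,-0.126,-0.042,0,0,1.1,0.05]])

```text
time: 8.4
tool_pos: [0.5126, -0.2286, 0.1219]
eef_rot: [-180.0, 0.0, 112.5]
force: [0.5, -0.2, -0.3]
gripper_width: 0.0503
gripper_force: 0.0
```

```bash
python3 - <<'E'
from h import *
st=np.load("pose.npz")["st"]
goal(stand([-.315,-.000,.018],st),np.degrees(st[2]))
E
```

```text
t 8.4 pos [ 0.5126 -0.2286  0.1219] rot [-1.7996e+02  1.0000e-02  1.1245e+02] F [ 0.5 -0.2 -0.3] w 0.0503
move [ 0.002  -0.0006  0.1039] [-6.000e-04  3.000e-04  4.646e-01]
```

Request:
servo_tool(rows=[[0,0,0,0,0,0.13,0.05],[0,0,0,0,0,0.27,0.05],[0.001,0,0.01,0,0,0.4,0.05],[0.001,-0.001,0.04,0,0,0.465,0.05],[0.001,-0.001,0.08,0,0,0.465,0.05],[0.001,-0.001,0.104,0,0,0.465,0.05],[0.001,-0.001,0.104,0,0,0.465,0.05]])

```text
time: 9.1
tool_pos: [0.5111, -0.2267, 0.0151]
eef_rot: [-179.7, -0.1, 86.2]
force: [-0.0, -0.6, 0.5]
gripper_width: 0.05
gripper_force: 0.0
```

```bash
python3 - <<'E'
from h import *
from plant import manip
st=np.load("pose.npz")["st"]
t=manip.get_image("top"); w=manip.get_image("wrist"); np.savez("pics/top4.npz",**t); np.savez("pics/w4.npz",**w)
goal(stand([-.280,0,.018],st),np.degrees(st[2]))
c=cv2.convertScaleAbs(cv2.resize(t["frame"][165:255,300:510,::-1],None,fx=3.7,fy=3.7,interpolation=cv2.INTER_CUBIC),alpha=2.2,beta=30)
a=cv2.convertScaleAbs(w["frame"][:,:,::-1],alpha=1.6,beta=20)[0:267,100:540]
a=cv2.copyMakeBorder(a,0,0,0,c.shape[1]-a.shape[1],0)
cv2.imwrite("pics/a4.png",np.vstack([c,a]));print(c.shape)
E
```

```text
t 9.2 pos [ 0.513  -0.2277  0.0186] rot [1.7995e+02 5.0000e-02 8.6230e+01] F [ 0.1 -0.2  1.1] w 0.0499
move [ 0.0355 -0.0016  0.0005] [0.001  0.0008 0.0069]
(333, 777, 3)
```

View pics/a4.png

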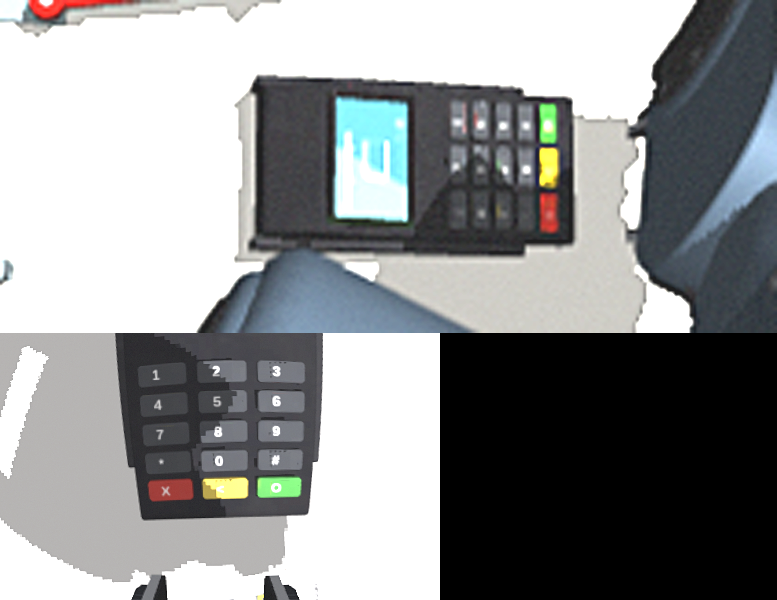

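```bash
python3 - <<'E'
from h import *
st=np.load("pose.npz")["st"]
t=np.load("pics/top4.npz"); px=lambda X,Y:(300+X/3.7,165+Y/3.7)
for n,(X,Y),z in [("scrTL",(336,97),.05),("scrBL",(333,220),.05),("scrTR",(412,98),.046),("scrBR",(409,222),.046),("grn",(549,121),.037),("red",(549,213),.037),("shU",(522,90),.012),("shD",(523,254),.012),("noseU",(260,77),.05),("noseD",(254,243),.05),("tailU",(573,98),.036),("tailD",(572,242),.036)]: print(n,tostand(ray(t,px(X,Y),z),st))
w=np.load("pics/w4.npz"); P=lambda X,Y:(X+100,Y-333)
for n,(X,Y),z in [("1",(162,374),.044),("3",(281,371),.044),("*",(165,462),.040),("#",(275,460),.040),("red",(170,490),.037),("grn",(279,487),.037),("tailL",(142,519),.036),("tailR",(308,514),.036),("shL",(128,467),.015),("shR",(320,462),.015)]:
    print(n,tostand(fray(w,P(X,Y),z),st))
E
```

```text
scrTL [-145.2, -31.0, 50.0]
scrBL [-146.6, 33.9, 50.0]
scrTR [-185.6, -33.6, 46.0]
scrBR [-186.5, 32.1, 46.0]
grn [-259.7, -27.3, 37.0]
red [-261.0, 21.8, 37.0]
shU [-250.7, -47.8, 12.0]
shD [-253.8, 42.0, 12.0]
noseU [-104.9, -39.3, 50.0]
noseD [-106.2, 48.5, 50.0]
tailU [-272.2, -40.6, 36.0]
tailD [-273.7, 36.2, 36.0]
1 [-215.1, 18.9, 44.0]
3 [-213.3, -25.0, 44.0]
* [-248.9, 18.6, 40.0]
# [-247.8, -24.2, 40.0]
red [-260.7, 17.4, 37.0]
grn [-259.0, -26.9, 37.0]
tailL [-273.3, 30.0, 36.0]
tailR [-270.6, -40.6, 36.0]
shL [-253.5, 41.0, 15.0]
shR [-250.1, -51.5, 15.0]
```

The terminal is now centred at its middle (y≈−0.5 mm) with about +2° of yaw, and the tail push should square that. I'll write an automatic colour-blob measurement (screen, green and red keys) and move into contact.

Request:
servo_tool(rows=[[0.008,-0.0005,0,0.001,0.001,0.007,0.05],[0.016,-0.001,0,0.001,0.001,0.007,0.05],[0.024,-0.001,0,0.001,0.001,0.007,0.05],[0.03,-0.001,0,0.001,0.001,0.007,0.05],[0.036,-0.001,0,0.001,0.001,0.007,0.05],[0.042,-0.001,0,0.001,0.001,0.007,0.05],[0.048,-0.001,0,0.001,0.001,0.007,0.05],[0.054,-0.001,0,0.001,0.001,0.007,0.05]])

```text
time: 10.0
tool_pos: [0.5162, -0.1741, 0.0192]
eef_rot: [179.8, 0.1, 85.8]
force: [-0.9, -5.9, 5.6]
gripper_width: 0.0502
gripper_force: 3.5
```

```bash
cat >> h.py <<'E'
def blobs(d,fish=False,zs=(.048,.037)):
    st=np.load("pose.npz")["st"]; hsv=cv2.cvtColor(d["frame"],cv2.COLOR_RGB2HSV); H,S,V=[hsv[...,i].astype(int) for i in range(3)]
    f=fray if fish else ray; out={}
    M=dict(scr=((H>82)&(H<100)&(S>60)&(V>50),zs[0]),grn=((H>40)&(H<75)&(S>90)&(V>40),zs[1]),red=(((H<6)|(H>174))&(S>130)&(V>45),zs[1]))
    for n,(m,z) in M.items():
        m=m.astype(np.uint8)
        if n!="scr": 
            m=cv2.morphologyEx(m,cv2.MORPH_CLOSE,np.ones((3,3)))
        else: m=cv2.morphologyEx(m,cv2.MORPH_CLOSE,np.ones((5,5)))
        if not fish: m[:165]=0; m[260:]=0; m[:,:215]=0; m[:,520:]=0
        k,l,s,c=cv2.connectedComponentsWithStats(m)
        for i in sorted(range(1,k),key=lambda i:-s[i][4])[:2]:
            if s[i][4]<8: continue
            r=cv2.minAreaRect(np.argwhere(l==i)[:,::-1].astype(np.float32))
            P=[tostand(f(d,p,z),st)[:2] for p in cv2.boxPoints(r)] if n=="scr" and s[i][4]>100 else ""
            print(n,s[i].tolist(),tostand(f(d,c[i],z),st)[:2],P)
E
python3 - <<'E'
from h import *
from plant import manip
for f in ("pics/top2.npz","pics/top4.npz"): print(f);blobs(np.load(f))
print("w4"); blobs(np.load("pics/w4.npz"),True)
t=manip.get_image("top");w=manip.get_image("wrist");np.savez("pics/top5.npz",**t);np.savez("pics/w5.npz",**w)
print("now");blobs(t);print("w");blobs(w,True)
st=np.load("pose.npz")["st"]; goal(stand([-.240,0,.018],st),np.degrees(st[2]))
E
```

```text
pics/top2.npz
scr [390, 188, 21, 34, 631] [-163.6, -6.4] [[-144.4, 25.4], [-145.0, -38.4], [-183.1, -38.6], [-182.1, 25.1]]
grn [446, 192, 5, 11, 41] [-258.4, -29.0] 
red [308, 165, 28, 5, 63] [1.2, -75.2] 
red [445, 216, 5, 11, 52] [-258.5, 18.7] 
pics/top4.npz
scr [390, 191, 20, 34, 628] [-164.2, 0.0] [[-143.9, -31.7], [-180.7, -34.0], [-183.2, 30.5], [-146.8, 32.8]]
grn [446, 193, 5, 11, 53] [-258.8, -26.6] 
red [308, 165, 27, 5, 61] [1.6, -75.2] 
red [446, 217, 5, 11, 47] [-259.8, 20.7] 
w4
grn [356, 143, 46, 22, 848] [-258.8, -26.8] 
grn [375, 153, 3, 4, 11] [-259.2, -25.6] 
red [248, 146, 46, 23, 895] [-260.4, 17.2] 
now
scr [381, 188, 21, 34, 635] [-147.3, -5.2] [[-128.2, 26.6], [-128.5, -37.3], [-166.8, -37.6], [-166.1, 26.2]]
grn [438, 192, 2, 11, 21] [-240.4, -28.0] 
red [308, 165, 28, 5, 63] [1.2, -75.2] 
red [437, 216, 1, 9, 9] [-238.9, 18.1] 
w
scr [245, 0, 166, 63, 9400] [-157.3, -5.7] [[-168.8, 24.2], [-144.6, 24.4], [-143.4, -36.5], [-168.1, -36.2]]
grn [353, 218, 41, 19, 691] [-238.2, -27.0] 
red [253, 218, 42, 19, 744] [-238.2, 16.8] 
red [501, 0, 21, 6, 100] [-130.8, -90.5] 
t 10.1 pos [ 0.5162 -0.1735  0.0191] rot [1.7984e+02 6.0000e-02 8.5850e+01] F [ 0.2 -0.1  6.5] w 0.0504
move [ 0.0212 -0.001   0.0011] [0.0028 0.0011 0.0002]
```

Squared now (0°), but the midline is at y≈−5 mm because the terminal pivots about its tail. So the tail's lateral position is what needs fixing. I'll straddle the 80 mm tail with the fingers fully open and nudge it sideways with one finger, without gripping.

Request:
servo_tool(rows=[[-0.008,0,0,0,0,0,0.05],[-0.016,0.001,-0.004,0.002,0.001,0,0.07],[-0.02,0.004,-0.004,0.002,0.001,0,0.0854],[-0.02,0.004,-0.004,0.002,0.001,0,0.0854],[-0.02,0.004,0.004,0.002,0.001,0,0.0854],[-0.02,0.004,0.01,0.002,0.001,0,0.0854],[-0.02,0.004,0.01,0.002,0.001,0,0.0854]])

```text
time: 10.8
tool_pos: [0.517, -0.1933, 0.0069]
eef_rot: [-179.8, -0.1, 85.8]
force: [-0.0, 0.5, -0.2]
gripper_width: 0.0853
gripper_force: 0.0
```

```bash
python3 - <<'E'
from h import *
from plant import manip
st=np.load("pose.npz")["st"]
t=manip.get_image("top");w=manip.get_image("wrist")
blobs(t);print("w");blobs(w,True)
goal(stand([-.241,-.005,.009],st),np.degrees(st[2])); s=manip.get_state(); print(tostand(s["tool_pos"],st))
a=cv2.convertScaleAbs(w["frame"][60:400,60:580,::-1],alpha=1.6,beta=20)
cv2.imwrite("pics/a6.png",a)
E
```

```text
scr [380, 188, 22, 34, 635] [-146.0, -5.2] [[-126.7, 26.7], [-127.2, -37.4], [-165.5, -37.5], [-164.6, 26.4]]
grn [437, 192, 5, 11, 53] [-241.2, -27.5] 
red [308, 165, 28, 5, 63] [1.2, -75.2] 
red [436, 216, 5, 11, 51] [-240.9, 20.0] 
w
scr [235, 0, 172, 7, 582] [-170.0, -7.7] [[-168.0, 22.5], [-167.6, -34.3], [-169.9, -34.2], [-170.2, 22.5]]
grn [352, 185, 47, 23, 903] [-239.9, -27.3] 
grn [371, 196, 4, 4, 13] [-240.5, -26.1] 
red [240, 185, 46, 21, 919] [-239.5, 16.3] 
t 10.9 pos [ 0.5175 -0.1936  0.0078] rot [-1.7986e+02 -8.0000e-02  8.5830e+01] F [ 0.3 -0.6  0.3] w 0.0854
move [ 0.0401  0.0012 -0.0012] [-0.0024 -0.0014 -0.0001]
[-281.1, -3.8, 7.8]
```

View pics/a6.png

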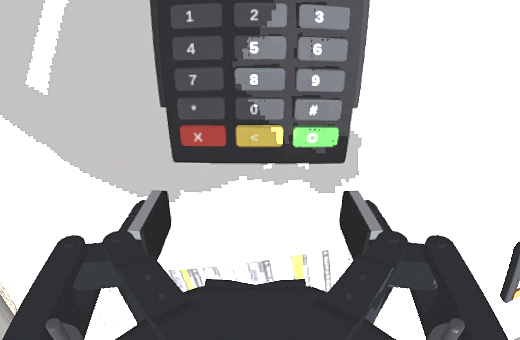

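View: the pads stand at (168,195) and (342,195), the tail edges at 172 and 348, so the terminal is about 2 mm to the right. I'll shift 2 mm and advance astride the tail.

Request:
servo_tool(rows=[[0.004,0.002,0,0,0,0,0.0854],[0.011,0.0022,0,0,0,0,0.0854],[0.018,0.0022,0,0,0,0,0.0854],[0.024,0.0022,0,0,0,0,0.0854],[0.03,0.0022,0,0,0,0,0.0854],[0.035,0.0022,0,0,0,0,0.0854],[0.035,0.0022,0,0,0,0,0.0854]])

```text
time: 11.6
tool_pos: [0.5225, -0.1584, 0.0082]
eef_rot: [-179.9, -0.1, 85.9]
force: [-0.4, 0.2, 0.1]
gripper_width: 0.0852
gripper_force: 0.0
```

```bash
python3 - <<'E'
from h import *
from plant import manip
st=np.load("pose.npz")["st"]
t=manip.get_image("top");w=manip.get_image("wrist")
blobs(t);print("w");blobs(w,True)
s=manip.get_state(); print(tostand(s["tool_pos"],st),s["force"],s["gripper_width"],s["gripper_force"])
E
```

```text
scr [380, 188, 22, 34, 624] [-145.9, -5.6] [[-126.1, 26.0], [-127.5, -37.6], [-165.6, -37.1], [-163.8, 26.3]]
red [308, 165, 28, 5, 63] [1.2, -75.2] 
w
scr [220, 0, 188, 99, 16744] [-151.0, -6.4] [[-132.1, 25.4], [-132.3, -37.5], [-167.0, -37.5], [-166.9, 25.4]]
grn [343, 256, 43, 20, 703] [-236.5, -27.4] 
red [241, 256, 43, 19, 713] [-236.3, 16.0] 
red [501, 0, 28, 27, 616] [-124.6, -90.1] 
[-246.3, -6.3, 8.2] [0.11878829 0.2269711  0.69795067] 0.08505775481650535 0.0
```

Request:
servo_tool(rows=[[0,-0.002,0,0,0,0,0.0854],[0,-0.004,0,0,0,0,0.0854],[0,-0.005,0,0,0,0,0.0854],[0,-0.006,0,0,0,0,0.0854],[0,-0.007,0,0,0,0,0.0854],[0,-0.0075,0,0,0,0,0.0854],[0,-0.0075,0,0,0,0,0.0854]])

```text
time: 12.4
tool_pos: [0.515, -0.1586, 0.0083]
eef_rot: [-179.9, -0.1, 85.8]
force: [0.5, -0.6, 0.0]
gripper_width: 0.0857
gripper_force: 0.6
```

```bash
python3 - <<'E'
from h import *
from plant import manip
st=np.load("pose.npz")["st"]
t=manip.get_image("top");w=manip.get_image("wrist")
blobs(t);print("w");blobs(w,True)
s=manip.get_state(); print(tostand(s["tool_pos"],st),s["force"],s["gripper_width"],s["gripper_force"])
E
```

```text
scr [380, 188, 22, 34, 633] [-145.6, -5.2] [[-125.4, 26.1], [-127.6, -37.5], [-166.0, -36.6], [-163.4, 26.9]]
red [308, 165, 28, 5, 63] [1.2, -75.2] 
w
scr [242, 0, 187, 100, 16457] [-150.9, -5.3] [[-133.3, 25.1], [-131.6, -37.8], [-167.1, -37.7], [-167.9, 25.1]]
grn [352, 256, 43, 18, 688] [-236.6, -23.9] 
red [250, 253, 43, 19, 738] [-235.3, 19.6] 
red [512, 0, 28, 30, 662] [-124.0, -89.0] 
[-246.4, 1.2, 8.3] [ 1.1867107  -0.62753986  0.75487315] 0.08518023146813797 0.5828292626188158
```

Request:
servo_tool(rows=[[-0.001,0.002,0,0,0,0,0.0854],[-0.012,0.0025,0,0,0,0,0.0854],[-0.026,0.0025,-0.002,0,0,0,0.0854],[-0.038,0.001,-0.012,0,0,0,0.075],[-0.04,0.001,-0.012,0,0,0,0.05],[-0.034,0.001,-0.012,0,0,0,0.05],[-0.026,0.001,-0.012,0,0,0,0.05],[-0.018,0.001,-0.012,0,0,0,0.05]])

```text
time: 13.3
tool_pos: [0.5145, -0.1754, 0.02]
eef_rot: [-179.9, -0.1, 85.8]
force: [0.0, 0.2, -0.1]
gripper_width: 0.0499
gripper_force: 0.0
```

Request:
servo_tool(rows=[[0.004,0,0,0,0,0,0.05],[0.008,0,0,0,0,0,0.05],[0.012,0,0,0,0,0,0.05],[0.016,0,0,0,0,0,0.05],[0.02,0,0,0,0,0,0.05]])

```text
time: 13.8
tool_pos: [0.5163, -0.1566, 0.0204]
eef_rot: [-179.9, -0.0, 85.8]
force: [-1.3, -4.5, 2.0]
gripper_width: 0.0499
gripper_force: 2.0
```

```bash
python3 - <<'E'
from h import *
from plant import manip
st=np.load("pose.npz")["st"]
t=manip.get_image("top");w=manip.get_image("wrist");np.savez("pics/top6.npz",**t)
blobs(t);print("w");blobs(w,True)
s=manip.get_state(); print(tostand(s["tool_pos"],st),s["eef_rot"],s["force"],s["gripper_width"],s["gripper_force"])
E
```

```text
scr [374, 186, 23, 35, 636] [-134.8, -7.9] [[-113.5, 22.8], [-117.8, -41.0], [-156.3, -38.8], [-151.7, 24.9]]
red [308, 165, 28, 5, 63] [1.2, -75.2] 
w
scr [255, 0, 166, 79, 11512] [-142.1, -8.4] [[-157.7, 21.8], [-127.1, 21.9], [-125.2, -40.1], [-156.6, -39.8]]
grn [348, 229, 41, 19, 574] [-226.5, -24.0] 
red [251, 223, 41, 20, 697] [-224.3, 19.4] 
red [497, 0, 27, 37, 660] [-122.2, -89.6] 
[-244.0, 0.1, 20.3] [-1.79930101e+02 -6.54902914e-02  8.58222397e+01] [ 0.28768942 -0.3976663   3.1706064 ] 0.04997278147490422 1.3070257192930512
```

Request:
servo_tool(rows=[[0.003,0,-0.001,0,0,0,0.05],[0.006,0,-0.002,0,0,0,0.05],[0.009,0,-0.002,0,0,0,0.05],[0.012,0,-0.002,0,0,0,0.05]])

```text
time: 14.3
tool_pos: [0.5168, -0.1444, 0.0222]
eef_rot: [-179.9, -0.1, 85.8]
force: [-1.6, -2.9, 0.7]
gripper_width: 0.0502
gripper_force: 1.5
```

```bash
python3 - <<'E'
from h import *
from plant import manip
st=np.load("pose.npz")["st"]
t=manip.get_image("top");w=manip.get_image("wrist");np.savez("pics/top7.npz",**t);np.savez("pics/w7.npz",**w)
blobs(t);print("w");blobs(w,True)
s=manip.get_state(); print(tostand(s["tool_pos"],st),s["eef_rot"],s["force"],s["gripper_width"],s["gripper_force"])
E
```

```text
scr [369, 183, 24, 36, 640] [-126.2, -11.4] [[-103.6, 18.0], [-110.7, -45.8], [-149.5, -41.6], [-142.0, 22.0]]
red [308, 165, 28, 5, 63] [1.2, -75.2] 
w
scr [264, 0, 170, 93, 13015] [-131.4, -12.2] [[-147.2, 19.8], [-110.2, 17.6], [-111.7, -45.9], [-150.1, -43.1]]
grn [345, 235, 41, 18, 427] [-218.2, -21.0] 
red [493, 0, 30, 59, 942] [-115.8, -88.5] 
red [251, 225, 40, 21, 657] [-214.2, 20.6] 
[-231.9, 0.4, 22.2] [-1.79889038e+02 -7.33092125e-02  8.58297159e+01] [-0.45469732 -1.53485857  1.08076353] 0.0497530427358351 0.6486000510631129
```

The fingers were too high: the tips ran up the rounded tail edge and turned the terminal by about −6°. I'll back off, lower by 17 mm and square it from low down.

Request:
servo_tool(rows=[[-0.01,0,0,0,0,0,0.05],[-0.022,0,0.002,0,0,0,0.05],[-0.025,0,0.01,0,0,0,0.05],[-0.025,0,0.016,0,0,0,0.05],[-0.022,0,0.016,0,0,0,0.05],[-0.018,0,0.016,0,0,0,0.05],[-0.014,0,0.016,0,0,0,0.05],[-0.01,0,0.016,0,0,0,0.05]])

```text
time: 15.2
tool_pos: [0.5164, -0.1541, 0.0064]
eef_rot: [-179.9, -0.0, 85.8]
force: [0.7, -1.8, -1.0]
gripper_width: 0.05
gripper_force: 0.8
```

```bash
python3 - <<'E'
from h import *
from plant import manip
st=np.load("pose.npz")["st"]
t=manip.get_image("top");w=manip.get_image("wrist");np.savez("pics/w8.npz",**w)
blobs(t);print("w");blobs(w,True)
s=manip.get_state(); print(tostand(s["tool_pos"],st),s["eef_rot"],s["force"],s["gripper_width"],s["gripper_force"])
E
```

```text
scr [364, 183, 24, 36, 649] [-117.1, -10.5] [[-94.2, 18.9], [-101.3, -45.2], [-140.5, -40.9], [-133.0, 23.0]]
grn [423, 193, 3, 11, 19] [-211.6, -23.4] 
red [308, 165, 28, 5, 63] [1.2, -75.2] 
red [420, 217, 4, 11, 32] [-208.6, 23.3] 
w
scr [253, 0, 180, 41, 4957] [-134.9, -11.9] [[-129.3, 20.0], [-127.0, -39.5], [-141.6, -39.1], [-143.4, 19.8]]
grn [350, 210, 47, 24, 859] [-210.7, -23.2] 
red [241, 200, 46, 25, 929] [-206.5, 20.0] 
red [512, 0, 29, 39, 760] [-122.6, -88.4] 
[-241.6, 0.2, 6.4] [-1.79915973e+02 -6.41530007e-02  8.58622954e+01] [ 0.73524112  0.17619149 -0.52125303] 0.049821143685058 0.0
```

Request:
servo_tool(rows=[[0.003,0,0,0,0,0,0.05],[0.006,0,0,0,0,0,0.05],[0.009,0,0,0,0,0,0.05],[0.012,0,0,0,0,0,0.05]])

```text
time: 15.7
tool_pos: [0.5173, -0.1425, 0.0064]
eef_rot: [-179.9, -0.0, 85.8]
force: [0.6, -2.3, 1.4]
gripper_width: 0.0498
gripper_force: 1.4
```

```bash
python3 - <<'E'
from h import *
from plant import manip
st=np.load("pose.npz")["st"]
t=manip.get_image("top");w=manip.get_image("wrist");np.savez("pics/w8.npz",**w)
blobs(t);print("w");blobs(w,True)
s=manip.get_state(); print(tostand(s["tool_pos"],st),s["eef_rot"],s["force"],s["gripper_width"],s["gripper_force"])
E
```

```text
scr [359, 185, 23, 35, 645] [-106.0, -7.9] [[-84.3, 22.3], [-89.2, -41.6], [-128.2, -38.7], [-122.9, 25.1]]
red [308, 165, 28, 5, 63] [1.2, -75.2] 
red [414, 217, 2, 10, 10] [-195.8, 23.8] 
w
scr [247, 0, 179, 40, 5268] [-123.8, -8.9] [[-117.6, 21.9], [-115.9, -37.0], [-130.1, -36.6], [-131.4, 21.7]]
grn [350, 212, 46, 22, 863] [-199.4, -23.0] 
red [509, 0, 33, 60, 1058] [-117.3, -87.1] 
red [240, 203, 46, 24, 923] [-196.2, 20.4] 
[-230.0, 0.3, 6.3] [-1.79913148e+02 -6.50231303e-02  8.58312572e+01] [ 0.51625812 -0.31415979  0.00586155] 0.050014890699157044 0.1125366912856407
```

It is squaring now (−5.5° to −4.2°) with the tail near the centreline. I'll keep pushing.

Request:
servo_tool(rows=[[0.003,0,0,0,0,0,0.05],[0.007,0,0,0,0,0,0.05],[0.011,0,0,0,0,0,0.05],[0.015,0,0,0,0,0,0.05],[0.019,0,0,0,0,0,0.05],[0.023,0,0,0,0,0,0.05]])

```text
time: 16.4
tool_pos: [0.5189, -0.1193, 0.0063]
eef_rot: [-179.9, -0.1, 85.8]
force: [1.0, -3.3, 0.1]
gripper_width: 0.05
gripper_force: 1.4
```

```bash
python3 - <<'E'
from h import *
from plant import manip
st=np.load("pose.npz")["st"]
t=manip.get_image("top");w=manip.get_image("wrist");np.savez("pics/w8.npz",**w)
blobs(t);print("w");blobs(w,True)
s=manip.get_state(); print(tostand(s["tool_pos"],st),s["eef_rot"],s["force"],s["gripper_width"],s["gripper_force"])
E
```

```text
scr [348, 188, 22, 34, 645] [-84.2, -1.5] [[-64.1, 29.5], [-65.6, -33.9], [-105.0, -33.0], [-103.0, 30.3]]
red [308, 165, 28, 5, 63] [1.2, -75.2] 
w
scr [230, 0, 179, 38, 5938] [-101.1, -1.8] [[-93.7, 27.8], [-93.4, -30.7], [-106.7, -30.4], [-106.9, 27.6]]
grn [348, 213, 47, 21, 854] [-176.2, -22.1] 
grn [367, 224, 3, 3, 9] [-177.2, -21.0] 
red [503, 0, 38, 108, 2177] [-102.0, -85.3] 
red [238, 211, 46, 22, 892] [-175.7, 21.3] 
[-206.7, 0.5, 6.2] [-1.79878460e+02 -7.76530076e-02  8.58484974e+01] [-0.26585678  0.39993871 -0.2990477 ] 0.0502199880643484 0.0
```

Angle is −0.7° and the midline is within about 1 mm, so I push on up the ramp.

Request:
servo_tool(rows=[[0.004,0,0,0,0,0,0.05],[0.009,0,0,0,0,0,0.05],[0.015,0,0,0,0,0,0.05],[0.021,0,0,0,0,0,0.05],[0.027,0,0,0,0,0,0.05],[0.033,0,0,0,0,0,0.05],[0.039,0,0,0,0,0,0.05],[0.045,0,0,0,0,0,0.05]])

```text
time: 17.3
tool_pos: [0.522, -0.0743, 0.0062]
eef_rot: [-179.9, -0.1, 85.8]
force: [0.1, -3.1, -1.4]
gripper_width: 0.0498
gripper_force: 1.2
```

```bash
python3 - <<'E'
from h import *
from plant import manip
st=np.load("pose.npz")["st"]
t=manip.get_image("top");w=manip.get_image("wrist")
blobs(t,zs=(.051,.037));print("w");blobs(w,True,zs=(.051,.037))
s=manip.get_state(); print(tostand(s["tool_pos"],st),s["eef_rot"],s["force"],s["gripper_width"],s["gripper_force"])
E
```

```text
scr [326, 188, 22, 34, 651] [-40.4, 1.1] [[-20.5, 32.5], [-20.9, -30.8], [-60.5, -30.3], [-59.7, 32.9]]
red [308, 165, 28, 5, 63] [1.2, -75.2] 
w
scr [223, 0, 182, 39, 6202] [-57.0, 0.6] [[-49.0, 29.4], [-49.2, -28.4], [-62.4, -28.1], [-62.3, 29.2]]
grn [348, 214, 46, 21, 821] [-131.0, -21.9] 
grn [366, 225, 4, 3, 11] [-132.2, -20.8] 
red [491, 0, 40, 199, 4318] [-74.3, -81.2] 
red [238, 214, 46, 21, 897] [-131.3, 21.5] 
[-161.5, 0.3, 6.3] [-1.79897525e+02 -7.58931322e-02  8.58494509e+01] [-0.56453465  0.26861332  0.26237312] 0.05004118856765288 0.0
```

Request:
servo_tool(rows=[[0.004,0,0,0,0,0,0.05],[0.01,0,0,0,0,0,0.05],[0.016,0,0,0,0,0,0.05],[0.022,0,0,0,0,0,0.05],[0.029,0,0,0,0,0,0.05],[0.036,0,0,0,0,0,0.05],[0.043,0,0,0,0,0,0.05],[0.05,0,0,0,0,0,0.05]])

```text
time: 18.2
tool_pos: [0.5257, -0.0243, 0.0063]
eef_rot: [-179.9, -0.1, 85.8]
force: [0.9, -2.8, -3.1]
gripper_width: 0.0499
gripper_force: 1.4
```

Request:
servo_tool(rows=[[0.004,0,0,0,0,0,0.05],[0.01,0,0,0,0,0,0.05],[0.016,0,0,0,0,0,0.05],[0.022,0,0,0,0,0,0.05],[0.029,0,0,0,0,0,0.05],[0.036,0,0,0,0,0,0.05],[0.043,0,0,0,0,0,0.05],[0.05,0,0,0,0,0,0.05]])

```text
time: 19.0
tool_pos: [0.5294, 0.0256, 0.0064]
eef_rot: [-179.9, -0.1, 85.8]
force: [-0.3, -2.7, -1.6]
gripper_width: 0.0497
gripper_force: 1.1
```

```bash
python3 - <<'E'
from h import *
from plant import manip
st=np.load("pose.npz")["st"]
t=manip.get_image("top");w=manip.get_image("wrist");np.savez("pics/top9.npz",**t)
blobs(t,zs=(.064,.038));print("w");blobs(w,True,zs=(.064,.038))
s=manip.get_state(); print(tostand(s["tool_pos"],st),s["eef_rot"],s["force"],s["gripper_width"],s["gripper_force"])
E
```

```text
scr [276, 183, 22, 35, 660] [54.7, 1.0] [[73.9, 32.2], [74.4, -31.7], [34.8, -31.3], [34.7, 32.6]]
w
scr [210, 0, 206, 44, 7682] [39.2, 0.7] [[47.3, 29.3], [47.0, -28.1], [34.0, -27.8], [34.2, 29.0]]
grn [348, 218, 46, 20, 823] [-32.0, -21.8] 
red [467, 97, 47, 219, 5026] [-17.6, -73.3] 
red [237, 218, 47, 20, 859] [-32.3, 21.5] 
[-61.4, 0.2, 6.5] [-1.79924989e+02 -7.43678460e-02  8.58575252e+01] [ 0.47927404 -0.05365703 -0.56330385] 0.05000886116321383 0.0
```

Request:
servo_tool(rows=[[0.004,0,0,0,0,0,0.05],[0.01,0,0,0,0,0,0.05],[0.017,0,0,0,0,0,0.05],[0.024,0,0,0,0,0,0.05],[0.03,0,0,0,0,0,0.05],[0.036,0,-0.001,0,0,0,0.05],[0.042,0,-0.002,0,0,0,0.05],[0.048,0,-0.003,0,0,0,0.05]])

```text
time: 19.9
tool_pos: [0.5328, 0.0733, 0.0095]
eef_rot: [-179.9, -0.1, 85.8]
force: [-0.5, -2.9, -0.7]
gripper_width: 0.0502
gripper_force: 1.6
```

```bash
python3 - <<'E'
from h import *
from plant import manip
st=np.load("pose.npz")["st"]
t=manip.get_image("top");w=manip.get_image("wrist")
blobs(t,zs=(.072,.042));print("w");blobs(w,True,zs=(.072,.042))
s=manip.get_state(); print(tostand(s["tool_pos"],st),s["eef_rot"],s["force"],s["gripper_width"],s["gripper_force"])
E
```

```text
scr [252, 181, 18, 34, 465] [105.4, 0.5] [[120.0, 31.9], [119.0, -31.5], [89.8, -30.2], [91.1, 33.1]]
w
scr [205, 0, 214, 49, 9091] [85.2, 0.7] [[93.6, 29.0], [93.3, -27.5], [79.5, -27.2], [79.8, 28.7]]
grn [347, 217, 46, 20, 773] [16.5, -21.4] 
red [454, 192, 43, 113, 2424] [8.9, -68.9] 
red [238, 218, 46, 19, 796] [16.1, 21.1] 
[-13.5, 0.1, 9.7] [-1.79938962e+02 -7.77966730e-02  8.58533361e+01] [-0.04517777 -0.91477264 -0.41309737] 0.04963010268561736 0.0
```

Request:
servo_tool(rows=[[0.003,0,-0.001,0,0,0,0.05],[0.007,0,-0.002,0,0,0,0.05],[0.011,0,-0.003,0,0,0,0.05],[0.015,0,-0.004,0,0,0,0.05],[0.019,0,-0.005,0,0,0,0.05],[0.022,0,-0.0055,0,0,0,0.05],[0.025,0,-0.006,0,0,0,0.05],[0.027,0,-0.006,0,0,0,0.05]])

```text
time: 20.8
tool_pos: [0.535, 0.0999, 0.0157]
eef_rot: [-179.9, -0.1, 85.8]
force: [-1.0, -5.1, 0.4]
gripper_width: 0.0502
gripper_force: 2.4
```

Request:
servo_tool(rows=[[0.001,0,0,0,0,0,0.05],[0.002,0,0,0,0,0,0.05],[0.003,0,0,0,0,0,0.05]])

```text
time: 21.1
tool_pos: [0.5354, 0.1021, 0.016]
eef_rot: [-179.9, -0.0, 85.8]
force: [-1.3, -10.9, 7.8]
gripper_width: 0.05
gripper_force: 5.5
```

```bash
python3 - <<'E'
from h import *
from plant import manip
st=np.load("pose.npz")["st"]
t=manip.get_image("top");w=manip.get_image("wrist")
blobs(t,zs=(.078,.046));print("w");blobs(w,True,zs=(.078,.046))
s=manip.get_state(); print(tostand(s["tool_pos"],st),s["eef_rot"],s["force"],s["gripper_width"],s["gripper_force"])
E
```

```text
scr [236, 180, 11, 33, 239] [141.5, -0.7] [[148.4, 31.3], [148.5, -31.3], [133.2, -30.9], [133.2, 31.8]]
w
scr [204, 0, 215, 51, 9439] [113.4, 0.5] [[107.7, 28.8], [122.1, 29.0], [121.7, -27.9], [107.4, -27.6]]
grn [347, 217, 45, 20, 764] [43.6, -22.0] 
red [441, 237, 39, 57, 1183] [25.6, -65.5] 
red [238, 218, 46, 19, 794] [43.4, 21.1] 
[15.1, -0.2, 16.0] [-1.79950323e+02 -2.31442834e-02  8.58277281e+01] [-1.45649237 -7.94489509  7.139802  ] 0.04991642022903953 4.358709775842726
```

Contact force rose to 11 N with the TCP within 1–2 mm of the predicted seated position, so the nose is on the stop, centred within about 0.5 mm. I'll retreat and go round to the bar's outer side with the fingers shut.

Request:
servo_tool(rows=[[0.001,0,0,0,0,0,0.05],[-0.01,0,0,0,0,0,0.05],[-0.03,0,0,0,0,0,0.05],[-0.065,0,-0.01,0,0,0,0.05],[-0.094,0,-0.045,0,0,0,0.03],[-0.094,0,-0.085,0,0,0,0.01],[-0.094,0.04,-0.09,0,0,0,0],[-0.094,0.08,-0.09,0,0,0,0]])

```text
time: 22.0
tool_pos: [0.6099, 0.0025, 0.1078]
eef_rot: [179.9, -0.1, 85.8]
force: [0.5, -0.5, -0.0]
gripper_width: 0.0001
gripper_force: 0.0
```

Request:
servo_tool(rows=[[0,0.03,0,0,0,0,0],[0,0.05,0,0,0,0,0],[0,0.051,0,0,0,0,0]])

```text
time: 22.3
tool_pos: [0.6605, -0.001, 0.1048]
eef_rot: [-180.0, -0.1, 85.8]
force: [-0.2, 0.4, 0.5]
gripper_width: 0.0002
gripper_force: 0.0
```

```bash
python3 - <<'E'
from h import *
from plant import manip
st=np.load("pose.npz")["st"]
t=manip.get_image("top");e=manip.get_image("scene");np.savez("pics/topA.npz",**t);np.savez("pics/sceneA.npz",**e)
blobs(t,zs=(.078,.046))
s=manip.get_state(); print(tostand(s["tool_pos"],st),s["eef_rot"],s["force"],s["gripper_width"])
hs=cv2.cvtColor(t["frame"],cv2.COLOR_RGB2HSV);m=(((hs[...,0]<6)|(hs[...,0]>174))&(hs[...,1]>130)&(hs[...,2]>45)).astype(np.uint8);m[:150]=0;m[180:]=0;m[:,:295]=0;m[:,395:]=0
p=np.argwhere(m)[:,::-1]; vx,vy,x0,y0=cv2.fitLine(p.astype(np.float32),cv2.DIST_HUBER,0,.01,.01).ravel()
a=np.array(tostand(ray(t,(x0,y0),.027),st));b=np.array(tostand(ray(t,(x0+20*vx,y0+20*vy),.027),st));dd=b-a
print("bar",len(p),p[:,0].min(),p[:,0].max(),a,np.degrees(np.arctan2(dd[1],dd[0])))
c=cv2.convertScaleAbs(cv2.resize(t["frame"][130:270,195:415,::-1],None,fx=2.4,fy=2.4,interpolation=cv2.INTER_CUBIC),alpha=1.6,beta=25)
q=cv2.convertScaleAbs(cv2.resize(e["frame"][115:285,195:415,::-1],None,fx=1.5,fy=1.5),alpha=1.6,beta=25)
q=cv2.copyMakeBorder(q,0,0,0,c.shape[1]-q.shape[1],0);cv2.imwrite("pics/aA.png",np.vstack([c,q]))
E
```

```text
scr [235, 179, 24, 36, 704] [129.2, 1.4] [[149.2, 32.7], [149.8, -32.1], [109.0, -31.1], [108.8, 33.6]]
grn [295, 185, 5, 11, 44] [38.5, -22.7] 
red [293, 209, 6, 11, 54] [37.7, 24.2] 
red [308, 165, 8, 5, 30] [12.9, -71.0] 
[-78.6, -130.3, 104.7] [-1.79859625e+02 -7.86721423e-02  8.58090671e+01] [-0.76362061 -0.13844416 -0.47433994] 1.933745741061129e-05
bar 48 308 315 [ 13.9 -78.8  27. ] -108.65447180818165
```

View pics/aA.png

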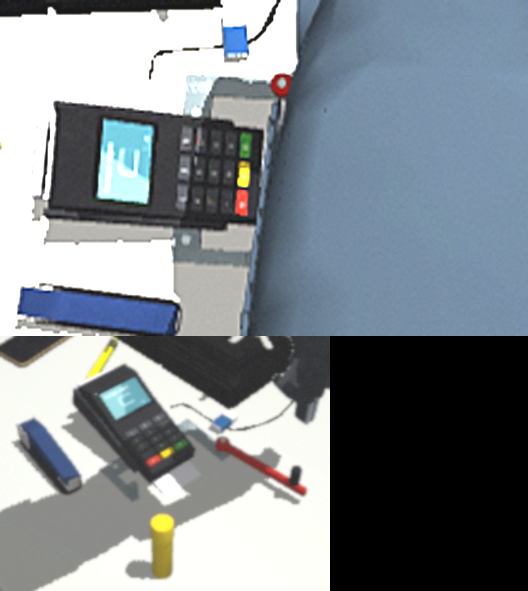

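The top view shows the terminal straight and centred on the stand, with its nose at the lip (crop column ~52). But the numbers suggest it slipped back about 3 mm on release. I'll re-seat it gently with the shut fingers in the middle of the tail.

Request:
servo_tool(rows=[[0.01,-0.035,0,0,0,0,0],[0.02,-0.075,0,0,0,0,0],[0.035,-0.115,0,0,0,0,0],[0.045,-0.13,0.015,0,0,0,0],[0.045,-0.13,0.055,0,0,0,0],[0.045,-0.13,0.087,0,0,0,0],[0.045,-0.13,0.087,0,0,0,0]])

```text
time: 23.1
tool_pos: [0.5291, 0.0538, 0.0156]
eef_rot: [-179.5, -0.0, 85.8]
force: [-1.2, -1.0, 0.8]
gripper_width: 0.0
gripper_force: 0.0
```

Request:
servo_tool(rows=[[0.008,0,0,0,0,0,0],[0.018,0,0,0,0,0,0],[0.028,0,0,0,0,0,0],[0.036,0,0,0,0,0,0],[0.04,0,0,0,0,0,0],[0.042,0,0,0,0,0,0],[0.044,0,0,0,0,0,0]])

```text
time: 23.8
tool_pos: [0.5357, 0.0978, 0.0186]
eef_rot: [-179.9, -0.1, 85.8]
force: [-0.3, 0.2, -0.4]
gripper_width: -0.0
gripper_force: 0.0
```

```bash
python3 - <<'E'
from h import *
from plant import manip
st=np.load("pose.npz")["st"]
t=manip.get_image("top");w=manip.get_image("wrist")
blobs(t,zs=(.078,.046));print("w");blobs(w,True,zs=(.078,.046))
s=manip.get_state(); print(tostand(s["tool_pos"],st),s["eef_rot"],s["force"],s["gripper_width"],s["gripper_force"])
E
```

```text
scr [235, 179, 15, 34, 357] [139.0, -0.0] [[150.0, 31.2], [149.3, -32.1], [127.2, -31.1], [128.1, 32.1]]
w
scr [208, 0, 204, 37, 6334] [111.8, 0.4] [[118.5, 28.1], [118.0, -27.4], [107.3, -27.2], [107.7, 27.9]]
grn [345, 204, 46, 21, 782] [43.8, -22.3] 
red [440, 228, 38, 92, 1827] [15.9, -67.3] 
red [237, 206, 46, 19, 794] [43.3, 21.1] 
[10.6, -0.8, 18.5] [-1.79905900e+02 -5.69584569e-02  8.58171487e+01] [-0.34435761 -0.69624218 -0.5760939 ] -0.00017896629271333327 0.0
```

Request:
servo_tool(rows=[[0.002,0,0,0,0,0,0],[0.004,0,0,0,0,0,0],[0.005,0,0,0,0,0,0],[0.006,0,0,0,0,0,0]])

```text
time: 24.3
tool_pos: [0.5361, 0.1034, 0.0185]
eef_rot: [-179.9, -0.0, 85.8]
force: [-0.2, -4.1, 0.3]
gripper_width: 0.0002
gripper_force: 2.1
```

```bash
python3 - <<'E'
from h import *
from plant import manip
st=np.load("pose.npz")["st"]
t=manip.get_image("top");w=manip.get_image("wrist")
blobs(t,zs=(.078,.046));print("w");blobs(w,True,zs=(.078,.046))
s=manip.get_state(); print(tostand(s["tool_pos"],st),s["eef_rot"],s["force"],s["gripper_width"],s["gripper_force"])
E
```

```text
scr [235, 179, 11, 34, 230] [143.4, -0.2] [[151.7, 31.3], [149.7, -32.1], [135.2, -31.2], [137.3, 32.2]]
w
scr [205, 0, 210, 50, 9256] [115.2, 0.3] [[109.7, 28.8], [124.2, 29.0], [123.7, -28.2], [109.3, -27.9]]
grn [345, 215, 45, 19, 752] [44.9, -22.2] 
red [438, 237, 39, 83, 1646] [18.8, -67.1] 
red [238, 216, 45, 19, 759] [44.6, 21.3] 
[16.4, -0.7, 18.4] [-1.79897302e+02 -3.93531632e-02  8.58259381e+01] [-0.21735711 -4.11879441  0.76303286] 0.0001977546569128844 1.5663248347118497
```

Request:
servo_tool(rows=[[0.001,0,0,0,0,0,0],[0.002,0,-0.0005,0,0,0,0]])

```text
time: 24.6
tool_pos: [0.5362, 0.1055, 0.019]
eef_rot: [-179.9, -0.0, 85.8]
force: [0.2, -4.1, 0.1]
gripper_width: -0.0004
gripper_force: 2.1
```

Request:
servo_tool(rows=[[0.001,0,0,0,0,0,0],[0.002,0,-0.0005,0,0,0,0]])

```text
time: 24.8
tool_pos: [0.5364, 0.1076, 0.0195]
eef_rot: [-179.9, -0.1, 85.8]
force: [-0.8, -4.5, 0.1]
gripper_width: 0.0003
gripper_force: 2.1
```

```bash
python3 - <<'E'
from h import *
from plant import manip
st=np.load("pose.npz")["st"]
w=manip.get_image("wrist")
blobs(w,True,zs=(.078,.046))
s=manip.get_state(); print(tostand(s["tool_pos"],st),s["eef_rot"],s["force"],s["gripper_width"],s["gripper_force"])
E
```

```text
scr [205, 0, 209, 51, 9238] [119.7, 0.4] [[128.8, 29.4], [128.2, -28.3], [113.3, -28.0], [113.8, 29.1]]
grn [345, 215, 45, 19, 761] [48.7, -22.4] 
red [436, 243, 38, 76, 1507] [20.8, -67.0] 
red [238, 216, 45, 19, 766] [48.3, 21.5] 
[20.8, -0.8, 19.6] [-1.79909159e+02 -5.99464365e-02  8.58208842e+01] [-0.74779578 -4.55247415 -1.22744642] 6.313991011286436e-05 1.8601430486887693
```

It's still sliding uphill at a steady 4 N, so it had not reached the stop. I'll continue until the force rises.

Request:
servo_tool(rows=[[0.001,0,0,0,0,0,0],[0.002,0,-0.0005,0,0,0,0]])

```text
time: 25.05
tool_pos: [0.5361, 0.1092, 0.0197]
eef_rot: [-179.8, -0.0, 85.8]
force: [-1.8, -12.4, -2.2]
gripper_width: 0.0002
gripper_force: 6.2
```

Request:
servo_tool(rows=[[0.001,0,0,0,0,0,0],[0.002,0,-0.0005,0,0,0,0]])

```text
time: 25.25
tool_pos: [0.5354, 0.1097, 0.0197]
eef_rot: [-179.7, 0.1, 85.9]
force: [-3.7, -24.8, -4.5]
gripper_width: 0.0002
gripper_force: 12.7
```

```bash
python3 - <<'E'
from h import *
from plant import manip
st=np.load("pose.npz")["st"]
w=manip.get_image("wrist")
blobs(w,True,zs=(.078,.046))
s=manip.get_state(); print(tostand(s["tool_pos"],st),s["eef_rot"],s["force"],s["gripper_width"],s["gripper_force"])
E
```

```text
scr [206, 0, 211, 52, 9645] [121.6, 0.8] [[130.9, 30.2], [130.4, -28.0], [115.3, -27.7], [115.6, 29.9]]
grn [345, 216, 45, 20, 744] [50.0, -21.3] 
red [437, 246, 38, 74, 1450] [21.8, -66.7] 
red [238, 216, 45, 19, 756] [50.0, 22.7] 
[22.6, 0.6, 19.7] [-1.79687710e+02  1.37300477e-01  8.58717834e+01] [ -2.31129035 -20.69929531  -1.22970006] -0.0003356146159580896 10.584256947040558
```

It is seated on the stop (25 N). I'll release gently and go round to the bar.

Request:
servo_tool(rows=[[-0.002,0,0,0,0,0,0],[-0.006,0,0,0,0,0,0],[-0.02,0,0,0,0,0,0],[-0.05,0,0,0,0,0,0],[-0.085,0,-0.03,0,0,0,0],[-0.1,0,-0.07,0,0,0,0],[-0.102,0.03,-0.087,0,0,0,0],[-0.102,0.07,-0.087,0,0,0,0]])

```text
time: 26.1
tool_pos: [0.6008, 0.0032, 0.1109]
eef_rot: [179.8, -0.1, 85.7]
force: [0.8, 0.6, -0.4]
gripper_width: -0.0
gripper_force: 0.0
```

Request:
servo_tool(rows=[[0,0.03,0,0,0,0,0],[0,0.056,0,0,0,0,0],[0,0.06,0.02,0,0,0,0],[0,0.06,0.06,0,0,0,0],[0,0.06,0.09,0,0,0,0],[0,0.06,0.092,0,0,0,0]])

```text
time: 26.7
tool_pos: [0.6565, 0.0, 0.0114]
eef_rot: [-179.5, -0.1, 85.8]
force: [-0.5, 0.3, 0.6]
gripper_width: 0.0001
gripper_force: 0.0
```

```bash
python3 - <<'E'
from h import *
from plant import manip
st=np.load("pose.npz")["st"]
t=manip.get_image("top");w=manip.get_image("wrist")
blobs(t,zs=(.078,.046))
s=manip.get_state(); p=s["tool_pos"];print(tostand(p,st),s["eef_rot"],s["force"])
# bar line in wrist
hs=cv2.cvtColor(w["frame"],cv2.COLOR_RGB2HSV);m=(((hs[...,0]<6)|(hs[...,0]>174))&(hs[...,1]>130)&(hs[...,2]>45)).astype(np.uint8)
k,l,ss,c=cv2.connectedComponentsWithStats(m);i=1+np.argmax(ss[1:,4]);q=np.argwhere(l==i)[:,::-1]
P=np.array([tostand(fray(w,u,.027),st)[:2] for u in q[::7]]);print("barpts",len(q),ss[i],P.min(0),P.max(0))
vx,vy,x0,y0=cv2.fitLine(P.astype(np.float32),cv2.DIST_HUBER,0,.01,.01).ravel();print(x0,y0,np.degrees(np.arctan2(vy,vx)))
for ph in (98,85,70,55,40,25,12,0):
    a=np.radians(ph);r=95;d=5+(14.5*abs(np.sin(a))+11*abs(np.cos(a)))
    X=12-r*np.sin(a)-d*np.cos(a);Y=-80+r*np.cos(a)-d*np.sin(a)
    print(ph,np.round([X,Y],1),"rel to start tool",np.round([X+79.4,-(Y+130)],1))
E
```

```text
scr [232, 179, 24, 36, 710] [135.8, 1.6] [[156.0, 32.8], [156.2, -31.9], [114.7, -30.6], [115.0, 34.0]]
grn [292, 186, 5, 10, 42] [44.5, -21.9] 
red [290, 209, 5, 11, 51] [44.3, 25.1] 
red [308, 165, 4, 5, 16] [16.3, -70.9] 
[-77.8, -130.9, 15.6] [-1.79896010e+02 -6.87956344e-02  8.58070243e+01] [ 0.45996729 -0.07022309  0.27096247]
barpts 5220 [ 180   52   88  240 5220] [ -93.  -105.4] [ 22.2 -71.3]
-31.180635 -89.71039 9.8288965
98 [ -79.2 -113.9] rel to start tool [  0.2 -16.1]
85 [-84.4 -92. ] rel to start tool [ -5. -38.]
70 [-84.9 -68.5] rel to start tool [ -5.5 -61.5]
55 [-79.1 -44.5] rel to start tool [  0.3 -85.5]
40 [-66.5 -21.8] rel to start tool [  12.9 -108.2]
25 [-47.3  -2.8] rel to start tool [  32.1 -127.2]
12 [-26.1   9. ] rel to start tool [  53.3 -139. ]
0 [-4. 15.] rel to start tool [  75.4 -145. ]
```

The terminal holds its place on the stop. Now I sweep the bar shut with the fingers on its trailing side at about 88 mm radius.

Request:
servo_tool(rows=[[0.003,-0.01,0,0,0,0,0],[0.002,-0.022,0,0,0,0,0],[0.0005,-0.036,0,0,0,0,0],[0,-0.048,0,0,0,0,0],[0,-0.06,0,0,0,0,0],[0.002,-0.072,0,0,0,0,0],[0.0045,-0.0825,0,0,0,0,0],[0.01,-0.094,0,0,0,0,0]])

```text
time: 27.6
tool_pos: [0.566, 0.0173, 0.0169]
eef_rot: [179.9, -0.1, 85.8]
force: [0.2, 0.0, 1.3]
gripper_width: 0.0003
gripper_force: 0.4
```

Request:
servo_tool(rows=[[0.006,-0.01,0,0,0,0,0],[0.015,-0.019,0,0,0,0,0],[0.024,-0.028,0,0,0,0,0],[0.033,-0.034,0,0,0,0,0],[0.043,-0.039,0,0,0,0,0],[0.053,-0.0425,0,0,0,0,0],[0.058,-0.044,0,0,0,0,0],[0.061,-0.045,0,0,0,0,0]])

```text
time: 28.4
tool_pos: [0.5255, 0.082, 0.0154]
eef_rot: [-179.9, -0.1, 85.9]
force: [1.0, -0.2, 0.5]
gripper_width: -0.0001
gripper_force: 0.2
```

```bash
cat >> h.py <<'E'
def bar(w,st):
    hs=cv2.cvtColor(w["frame"],cv2.COLOR_RGB2HSV);m=(((hs[...,0]<6)|(hs[...,0]>174))&(hs[...,1]>130)&(hs[...,2]>45)).astype(np.uint8)
    k,l,ss,c=cv2.connectedComponentsWithStats(m)
    for i in range(1,k):
        if ss[i,4]<150: continue
        q=np.argwhere(l==i)[:,::-1];P=np.array([tostand(fray(w,u,.027),st)[:2] for u in q[::5]])
        vx,vy,x0,y0=cv2.fitLine(P.astype(np.float32),cv2.DIST_HUBER,0,.01,.01).ravel();print("red",len(q),P.min(0),P.max(0),"line",round(float(x0),1),round(float(y0),1),round(float(np.degrees(np.arctan2(vy,vx))),1))
E
python3 - <<'E'
from h import *
from plant import manip
st=np.load("pose.npz")["st"]
w=manip.get_image("wrist"); bar(w,st)
s=manip.get_state(); print(tostand(s["tool_pos"],st),s["eef_rot"],s["force"])
E
```

```text
red 999 [38.2 15.3] [48.4 36.6] line 43.6 25.5 89.6
red 6085 [  4.4 -89.5] [26.3 57.8] line 13.7 -16.0 -87.8
[-5.7, 8.3, 15.4] [-1.79904765e+02 -6.19719081e-02  8.58431490e+01] [-0.05569566  0.46170372  0.15654727]
```

Request:
servo_tool(rows=[[0.0015,0,0,0,0,0,0],[0.003,0,0,0,0,0,0],[0.004,0,0,0,0,0,0]])

```text
time: 28.75
tool_pos: [0.5258, 0.0852, 0.0154]
eef_rot: [-179.9, -0.1, 85.8]
force: [-0.6, -0.5, 0.4]
gripper_width: -0.0
gripper_force: 0.2
```

Request:
servo_tool(rows=[[0.001,0,0,0,0,0,0],[0.002,0,0,0,0,0,0]])

```text
time: 28.95
tool_pos: [0.5258, 0.0862, 0.0154]
eef_rot: [-179.9, 0.0, 85.9]
force: [-0.5, -17.1, 1.3]
gripper_width: -0.0
gripper_force: 8.6
```

```bash
python3 - <<'E'
from h import *
from plant import manip
st=np.load("pose.npz")["st"]
w=manip.get_image("wrist"); bar(w,st)
s=manip.get_state(); print(tostand(s["tool_pos"],st),s["eef_rot"],s["force"])
E
```

```text
red 995 [37.9 15.3] [47.8 36.7] line 42.9 25.6 89.6
red 6037 [  3.9 -89.1] [26.8 57.2] line 16.3 -15.9 89.7
[-1.7, 8.2, 15.4] [-1.79884324e+02  5.00672505e-02  8.58505975e+01] [ -0.63738397 -12.28127144  -0.48817133]
```

The bar is on its end stop (17 N, 0°). I'll back off, lift and verify.

Request:
servo_tool(rows=[[-0.002,0,0,0,0,0,0],[-0.006,0,0,0,0,0,0],[-0.02,0,0,0,0,0,0],[-0.04,0,-0.005,0,0,0,0],[-0.06,0,-0.04,0,0,0,0],[-0.08,0,-0.08,0,0,0,0],[-0.12,0,-0.11,0,0,0,0],[-0.15,0,-0.12,0,0,0,0]])

```text
time: 29.8
tool_pos: [0.516, -0.0649, 0.1385]
eef_rot: [179.8, -0.0, 85.8]
force: [1.0, -0.1, 0.2]
gripper_width: -0.0003
gripper_force: 0.0
```

Request:
servo_tool(rows=[[-0.02,0,-0.01,0,0,0,0],[-0.02,0,-0.01,0,0,0,0]])

```text
time: 30.0
tool_pos: [0.514, -0.0851, 0.1466]
eef_rot: [179.9, -0.0, 85.7]
force: [0.5, 0.4, -1.0]
gripper_width: -0.0003
gripper_force: 0.0
```

```bash
python3 - <<'E'
from h import *
from plant import manip
st=np.load("pose.npz")["st"]
w=manip.get_image("wrist"); t=manip.get_image("top"); a=np.load("pics/top0.npz")
bar(w,st); blobs(t,zs=(.078,.046)); print("w"); blobs(w,True,zs=(.078,.046))
# bystanders: colour centroid start vs now
for n,lo,hi,(x0,y0,x1,y1) in [("glue",(22,120,80),(35,255,255),(330,245,380,290)),("blue",(100,90,40),(125,255,255),(195,240,275,275)),("eraser",(95,90,40),(125,255,255),(280,130,305,160))]:
    for d in (a,t):
        m=cv2.inRange(cv2.cvtColor(d["frame"],cv2.COLOR_RGB2HSV)[y0:y1,x0:x1],lo,hi); p=np.argwhere(m); print(n,len(p),p.mean(0)[::-1]+[x0,y0] if len(p) else None)
s=manip.get_state(); print(s["time"],s["tool_pos"],s["force"])
E
```

```text
scr [232, 179, 24, 36, 702] [136.0, 1.4] [[156.0, 32.7], [156.2, -31.9], [115.6, -30.7], [115.9, 33.8]]
grn [292, 185, 5, 11, 51] [44.1, -22.9] 
red [306, 165, 11, 56, 279] [11.7, -22.7] 
red [290, 209, 5, 11, 53] [44.1, 25.4] 
w
scr [638, 76, 2, 12, 18] [-38.9, -338.1] 
grn [599, 42, 7, 17, 74] [-10.5, -303.6] 
red [604, 10, 6, 16, 65] [31.6, -317.0] 
red [569, 333, 5, 5, 18] [-404.0, -386.8] 
glue 171 [359.22222222 263.97660819]
glue 172 [359.19186047 264.00581395]
blue 744 [236.08870968 259.03897849]
blue 808 [235.7029703  258.98391089]
eraser 117 [292.58119658 146.28205128]
eraser 116 [292.56034483 146.23275862]
30.1 [ 0.5134455  -0.08264298  0.14508802] [ 0.47944771 -0.43816916 -0.12773916]
```

```bash
python3 - <<'E'
from h import *
from plant import manip
st=np.load("pose.npz")["st"];t=manip.get_image("top")
hs=cv2.cvtColor(t["frame"],cv2.COLOR_RGB2HSV);m=(((hs[...,0]<6)|(hs[...,0]>174))&(hs[...,1]>130)&(hs[...,2]>45)).astype(np.uint8)
q=np.argwhere(m[160:230,303:322])[:,::-1]+[303,160]
P=np.array([tostand(ray(t,u,.027),st)[:2] for u in q],np.float32);vx,vy,x0,y0=cv2.fitLine(P,cv2.DIST_HUBER,0,.01,.01).ravel()
a=np.degrees(np.arctan2(vy,vx))%180;print(len(q),a,x0,y0)
if abs(a-90)<1.5: print(manip.hand_in())
E
```

```text
318 90.15387 12.775337 -23.602333
the job is handed in; nothing more can be done
None
```

The job is handed in at about 30 s: the terminal was pushed up onto the stand to the stop, square and about 1 mm off centre by the cameras, the red bar is shut behind it (within 0.2° of straight across), and the eraser, stapler and glue stick did not move.

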